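Turn the trolley wheel for inflating

ROBOT

A 6-joint arm with a two-finger parallel gripper is mounted at the origin on the work surface. World frame = base frame: x ahead of the robot, y to its left, z up, the work surface at z = 0. Lengths are in m, angles in rad, forces in N, time in s.
With the tool pointing down it reaches from about 0.25 to 0.725 m from the base axis. Payload 4 kg.
Tool frame: the origin (TCP) lies midway between the tips of the shut fingers; the grasp point (between the pads) lies bot.tcp_to_grasp behind it (bot.tcp_to_grasp is the distance from the TCP to the grasp point, in m); z points along the fingers, y is the line along which they close (so a half turn about z gives the same grasp; the last joint's range is limited). The gripper opens to 85 mm and grips with 20 to 120 N. Pads are 22 mm wide; open, the fingers measure 114 mm over their backs; the gripper's body (76 mm by 85 mm) begins 54 mm behind the grasp point. The pads swing forward as they close: fully open they stand 13 mm farther back than shut.
Start: joints at [1.338, 0.241, 0.005, 1.335, 0, 1.571], TCP at [0.115, 0.487, 0.231] pointing down, gripper open.
Joint ranges: [-2.72, 2.72], [-1.05, 1.87], [-1.09, 1.28], [-1.99, 2.15], [-1.42, 1.44], [-3.14, 3.14]. Speed limits (rad/s): [2.79, 2.79, 3.14, 3.14, 3.14, 3.14].

INTERFACE

Orientations are given as a unit quaternion [x, y, z, w].
In Python, from workcell import readout, camera, bot gives the robot as it stands. The module is installed in compiled form; this text tells all that it offers.
- The arm moves only by the tool jog_arm, never from a script. Its argument "motion" is a list of rows, each an object of numbers: "x", "y", "z": the shift along the tool's x, y, z in mm; "spin": the turn about the tool's z in degrees; "fingers": the closure, from -1 (fully open) to 1 (shut). A call has 1 to 8 rows; each row is the pose to reach, as a shift and turn from the pose commanded when the call began, along the tool's axes at that moment; what a row does not reach only later rows make up. A row lasts 1/8 s, in which the tool goes at most 62.5 mm and 10.7 degrees, less where a joint would pass 70% of its speed; a pose out of reach is approached as far as the arm can. A call with a gripper value outside its range is refused whole. The fingers move at their own pace and stop on an object; the grip force is fixed at half the most. Time passes only in rows, so rows that repeat a pose let the fingers close. It gives the time, the measured TCP pose, the force, the opening and the grip force at its end, in the units of the state.
- readout.get_obs(): the state, without advancing time (a new reading comes with each control period).
- camera(name): name is "side" or "top"; returns a dict with "pixels" (384x512x3 uint8, red, green, blue), "K" (3x3 intrinsics, pixels), "dist" ([k1, k2, p1, p2, k3] as OpenCV has them; the pictures are not rectified), "rvec" (rotation vector, rad) and "tvec" (3), from world to camera coordinates, as OpenCV has them. Camera axes: x right, y down, z forward; pixel columns grow to the right and rows downward; lengths in m; the calibration is good to about 2 mm. A picture is of the moment at which its call begins. There is no depth.
- bot.job_done(): hands the job in; it is judged then, once.
The state is a dict: "clock": time; "joint_pos": joint angles; "joint_vel": joint speeds; "tau": joint torques, N m; "eef_pos": TCP position; "tool_rot": TCP orientation; "ft_force": force on the tool from outside, world axes, zero at the start; "ft_torque": the same for the moment, N m; "grip_width": finger opening in m; "grasp_force": force on a finger pad.
Only numpy, scipy, OpenCV 4.12 (cv2) and the standard library are available. Lean on these libraries where they do the work, as an engineer would, in place of code of your own. Each camera call takes 0.05 s, during which the arm holds its last target. There are 200 camera calls.

TASK

Turn the trolley wheel on the repair stand by pushing its spokes, as many in succession as it takes, until its valve stem is at the very top of the wheel, straight above the axle, ready for the pump; leave it at rest there and take the hand away. Only push the spokes with the fingertips or the outside of the fingers, gently and without pinching; do not push on the tyre or on the valve stem. Do not shift or lift the stand or anything else on the bench.

Things in the scene. Friction and masses are not known exactly. Their poses are not given: they have to be found in the camera images.
- stand: Repair stand, heavy (7 kg), standing loose on the bench: steel base plate 170 x 300 x 12 mm with two sloping legs behind the wheel that carry a stub axle 180 mm above the bench. Origin on the bench straight below the wheel's centre. Its x axis is level and runs along the axle from the wheel's open front (robot side) to its back, its y axis is level in the plane of the wheel, z up. The legs stand 40 mm and more behind the wheel's middle plane.
- axle (a point): Centre of the wheel on the stand's axle, 180 mm above the bench; axes as the stand's, it does not turn with the wheel.
- wheel (a joint): Angle of the wheel on its axle, rad: 0 (or any whole turn, 2 pi) when the valve stem is at the very top. It grows clockwise as seen from the robot's side (stem at the robot's right, -y of the stand, at pi/2; at the bottom at pi). It turns freely without end both ways, with even friction of 0.3 N m (about 5 N at 60 mm radius), and stays where it is left.
- wheel_center (a point): The same centre, but turning with the wheel: its z axis points from the axle towards the valve stem, its x axis along the axle away from the robot.
- stem_tip (a point): Inner end of the valve stem (its brass cap), 85 mm from the axle. The brass stem, 11 to 15 mm thick, sticks out of the rim inward, towards the axle.
- stem: The valve stem, part of the wheel; origin at the wheel's centre and axes as wheel_center, the stem spans 85 to 112 mm along +z. Not to be pushed.
- spokes: Five equal round steel spokes, 12 mm thick, 72 degrees apart, the stem midway between two of them (spokes at 36, 108, 180, 252, 324 degrees from the stem). They run from the black hub (radius 26 mm, its front 25 mm in front of the wheel's middle plane) to the rim's inside (radius 111 mm); their centre lines lie 8 mm in front (robot side) of the middle plane. The gaps between them are open right through. Origin at the wheel's centre, axes as wheel_center.
- tyre: Black rubber tyre, outer radius 146 mm, inner 119 mm, 36 mm wide, so its faces lie 18 mm before and behind the middle plane; an aluminium rim lines its inside (radius 111 to 119 mm, 26 mm wide). Its top is 326 mm and its underside 34 mm above the bench. Origin at the wheel's centre, axes as wheel_center.
- coupling: Bystander: a grey pipe coupling, open ring 70 mm across, 55 mm tall; origin at its underside. Leave alone.
- spraycan: Bystander: a grey spray can 52 mm across, 150 mm tall; origin at its underside. Leave alone.
- elbow: Bystander: a grey 90 degree pipe elbow, about 64 mm across, 80 mm tall; origin at its underside. Leave alone.
- wrench: Bystander: a steel wrench lying flat; origin at its underside. Leave alone.
- gauge: Bystander: a round tyre pressure gauge lying flat, 48 mm across, 18 mm high, with a brass nipple; origin at its underside. Leave alone.
- reducer: Bystander: a grey stepped pipe reducer 80 mm across, 85 mm tall; origin at its underside. Leave alone.
- sleeve: Bystander: a grey pipe sleeve, open ring 90 mm across, 50 mm tall; origin at its underside. Leave alone.

How it is judged:
By the outcome, as a careful person would: the job done as asked, in the order asked, and still so for the second after the job is handed in, with the robot touching nothing.
It also fails if it takes over 58 s, if anything falls off the work surface, if the arm or the gripper's body presses on something with over 40 N, if the wrist force passes 120 N, or if a joint passes its speed limit or range.

## Working session

There is one attempt and no reset: what is moved stays moved. The work goes in short steps, Python scripts to look and compute and a tool call to move; the robot and the scene stay as the last step left them, time stands still between calls to the robot, and variables do not carry over. Pictures are saved under pics/ and viewed, at most 10 in all, crops included, and the job is handed in when it is done.

Besides the shell and the picture viewer there is one more tool, called after "Request:" as name(argument=value, ...), one argument or row to a line, values as JSON. jog_arm: Moves the arm, as the interface text tells. Its arguments: {"type":"object","properties":{"motion":{"type":"array"}},"required":["motion"]}

```bash
mkdir -p pics; python3 - <<'E'
from workcell import readout, camera, bot
import cv2,json,numpy as np
for n in("side","top"):
    c=camera(n); cv2.imwrite(f"pics/{n}0.png",c["pixels"][:,:,::-1])
    R=cv2.Rodrigues(np.array(c["rvec"]))[0]; print(n,np.round(-R.T@np.array(c["tvec"]).ravel(),3),np.round(R[2],3),np.round(c["K"],1).tolist())
print(readout.get_obs(),bot.tcp_to_grasp)
E
```

```text
side [0.486 1.139 0.919] [ 0.073 -0.819 -0.569] [[489.7, 0.0, 259.4], [0.0, 489.7, 186.8], [0.0, 0.0, 1.0]]
top [0.467 0.04  1.259] [ 0.095  0.013 -0.995] [[431.5, 0.0, 257.8], [0.0, 431.5, 187.2], [0.0, 0.0, 1.0]]
{'clock': 0.1, 'joint_pos': array([1.33805723e+00, 2.41329949e-01, 3.88060637e-03, 1.33520288e+00,
       1.41438874e-06, 1.57082237e+00]), 'joint_vel': array([ 0.00113382, -0.00293128,  0.00343122,  0.00093904, -0.00124214,
        0.00180417]), 'tau': array([-5.42790658e-04, -3.73140442e+01,  2.53008682e+01,  1.08855122e-02,
       -4.15740624e-05,  4.48038151e-06]), 'eef_pos': array([0.11519311, 0.48597801, 0.23051408]), 'tool_rot': array([ 1.16119967e-01,  9.93234762e-01, -9.21588614e-04, -1.08431428e-04]), 'ft_force': array([ 0.70368496,  0.81505105, -0.94686347]), 'ft_torque': array([-0.01120499, -0.00074659, -0.00902196]), 'grasp_force': 0.0, 'grip_width': 0.08555485711345343} 0.0187
```

View pics/side0.png

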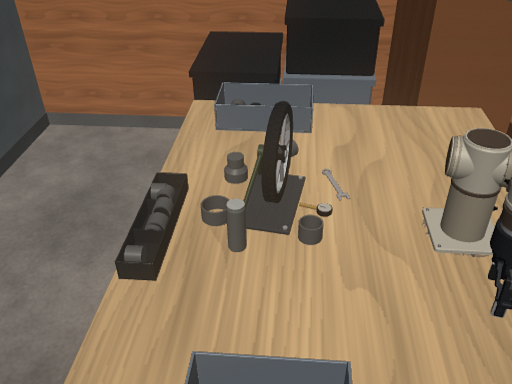

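View pics/top0.png

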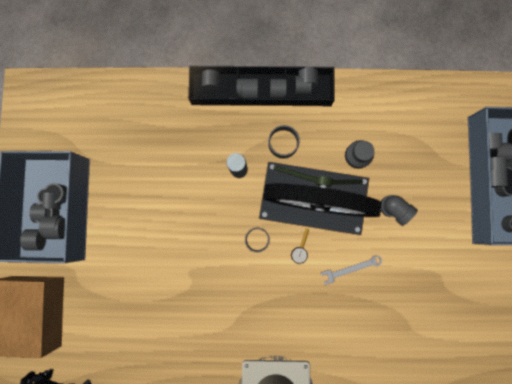

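```bash
cat > h.py <<'E'
from workcell import readout, camera, bot
import cv2,numpy as np
def P(c): return np.array(c["rvec"],float),np.array(c["tvec"],float).ravel(),np.array(c["K"]),np.array(c["dist"],float)
def proj(c,X): r,t,K,d=P(c); return cv2.projectPoints(np.atleast_2d(X).astype(float),r,t,K,d)[0].reshape(-1,2)
def ray(c,uv):
    r,t,K,d=P(c); R=cv2.Rodrigues(r)[0]
    n=cv2.undistortPoints(np.array(uv,float).reshape(-1,1,2),K,d).reshape(-1,2)
    return -R.T@t,np.c_[n,np.ones(len(n))]@R
def onz(c,uv,z): o,D=ray(c,uv); return o+D*((z-o[2])/D[:,2])[:,None]
E
python3 - <<'E'
from h import *
a=camera("side");b=camera("top")
print(onz(b,[(272,167),(365,183),(264,214),(358,231)],.012).round(4))
print(onz(a,[(303,178)],.012).round(4))
ca=cv2.resize(a["pixels"][90:240,220:340],None,fx=5,fy=5,interpolation=3)[:600]
ca=cv2.resize(a["pixels"][95:240,225:335],None,fx=4.1,fy=4.1,interpolation=3)
cb=cv2.resize(b["pixels"][150:250,220:420],None,fx=4,fy=4,interpolation=3)
cv2.imwrite("pics/s1.png",ca[:,:,::-1]);cv2.imwrite("pics/t1.png",cb[:,:,::-1])
E
```

```text
[[ 0.6458  0.0149  0.012 ]
 [ 0.6016 -0.2559  0.012 ]
 [ 0.5087  0.0368  0.012 ]
 [ 0.4625 -0.2341  0.012 ]]
[[ 0.4611 -0.2296  0.012 ]]
```

View pics/s1.png

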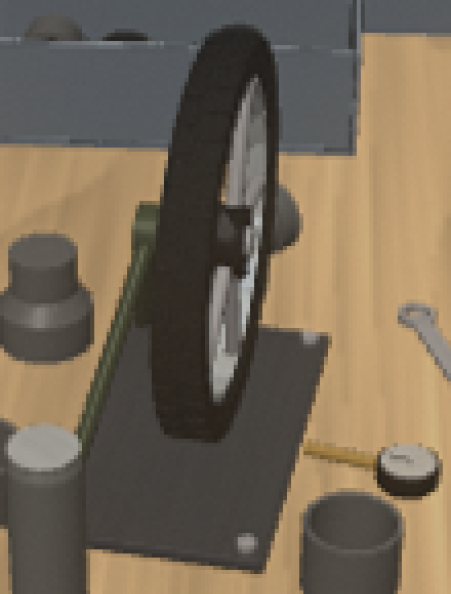

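View pics/t1.png

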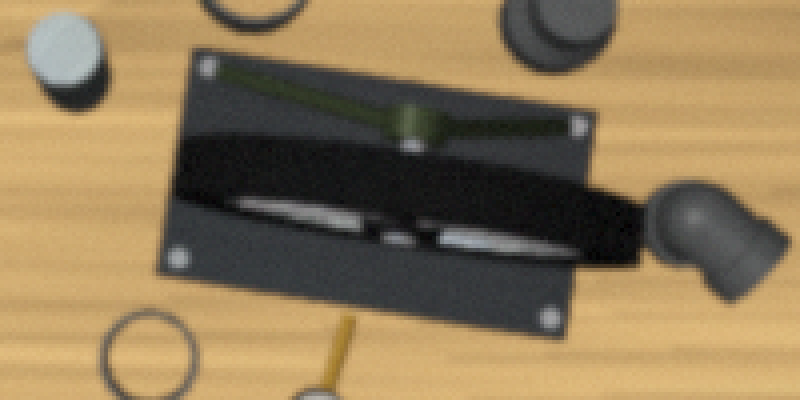

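```bash
cat >> h.py <<'E'
Y0=-0.163; O0=np.array([.5546,-.1096,0])
def W(p,o=O0,yaw=Y0):
    p=np.atleast_2d(p); c,s=np.cos(yaw),np.sin(yaw)
    return o+p@np.array([[c,s,0],[-s,c,0],[0,0,1]])
def circ(r,x,n=90):
    a=np.linspace(0,2*np.pi,n); return np.c_[np.full(n,x),-r*np.sin(a),.18+r*np.cos(a)]
def rect(c,x,o=O0,N=300):  # view from robot side: +y left, z up, 1 px per mm
    u,v=np.meshgrid(np.arange(N),np.arange(N)); h=N/2
    q=proj(c,W(np.c_[np.full(N*N,x),((h-u)/1000).ravel(),(.18+(h-v)/1000).ravel()],o)).astype(np.float32).reshape(N,N,2)
    return cv2.remap(c["pixels"],q[...,0],q[...,1],cv2.INTER_CUBIC)
def crop(c,box,f,curves):
    x0,y0,x1,y1=box; im=cv2.resize(c["pixels"][y0:y1,x0:x1],None,fx=f,fy=f,interpolation=cv2.INTER_CUBIC)
    for X,col in curves:
        q=((proj(c,X)-[x0,y0]+.5)*f).astype(np.int32); cv2.polylines(im,[q.reshape(-1,1,2)],False,col,1)
    return im
def grid(ims,H=300,Wd=400):
    out=np.zeros((600,800,3),np.uint8)
    for i,im in enumerate(ims):
        im=im[:H,:Wd]; r,k=divmod(i,2); out[r*H:r*H+im.shape[0],k*Wd:k*Wd+im.shape[1]]=im
    return out
E
python3 - <<'E'
from h import *
a=camera("side");b=camera("top")
cv=[(W(circ(.146,-.018)),(255,0,0)),(W(circ(.146,.018)),(255,0,0)),(W(circ(.119,-.018)),(0,255,0)),(W(circ(.026,-.025)),(255,255,0))]
g=grid([rect(a,-.008),rect(b,-.008),crop(a,(240,95,340,210),2.6,cv),crop(b,(250,165,390,225),2.85,cv)])
cv2.imwrite("pics/g1.png",g[:,:,::-1])
E
```

```text
(no output)
```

View pics/g1.png

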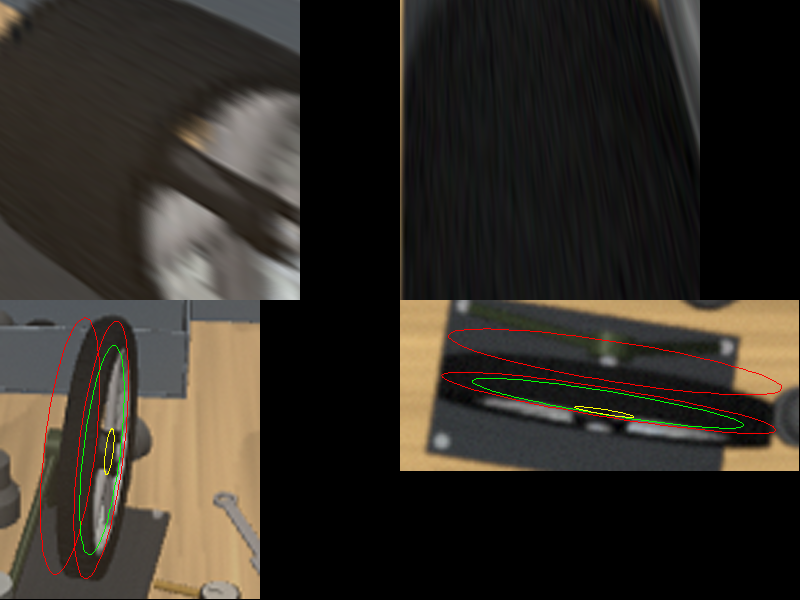

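```bash
python3 - <<'E'
from h import *
from scipy.optimize import differential_evolution as de
from scipy.ndimage import map_coordinates as mc
ims=[]
for n in("side","top"):
    c=camera(n); ims.append((c,cv2.cvtColor(c["pixels"],cv2.COLOR_RGB2GRAY).astype(float)))
def S(c,g,X): q=proj(c,X); return mc(g,[q[:,1],q[:,0]],order=1)
def hull(o,r,yaw):
    return np.r_[W(circ(r,-.018,60),o,yaw),W(circ(r,.018,60),o,yaw)]
def cost(p):
    o=O0+[*(W([p[0],p[1],0],0*O0)[0][:2]),0]; yaw=Y0+p[2]; t=0
    for c,g in ims:
        v=[]
        for e in(.004,-.004):
            q=cv2.convexHull(proj(c,hull(o,.146+e,yaw)).astype(np.float32)).reshape(-1,2)
            m=np.zeros(g.shape,np.uint8); cv2.fillPoly(m,[np.round(q*16).astype(np.int32)],255,lineType=cv2.LINE_AA,shift=4); v.append(m/255.)
        ring=v[0]-v[1]; inn=v[1]
        sil=g<50 if False else None
        # dark inside, bright just outside
        d=np.minimum(g,90)
        t+=(d*ring).sum()/ring.sum()*1.0
        iv=np.zeros_like(inn)
        outer=cv2.dilate(v[0],np.ones((5,5)))-v[0]
        t-=(d*outer).sum()/outer.sum(); t+=0
        inner=v[1]-cv2.erode(v[1],np.ones((5,5))); 
        t+= (d*inner).sum()/inner.sum()-(d*ring).sum()/ring.sum()
        # rim edge: bright inside rim front circle on far sides
    return t
r=de(cost,[(-.05,.02),(-.03,.03),(-.03,.03)],seed=1,maxiter=40,popsize=12,tol=1e-6)
p=r.x;print(p,r.fun); o=O0+[*(W([p[0],p[1],0],0*O0)[0][:2]),0]; yaw=Y0+p[2];print(o,yaw)
cv=lambda:[(W(circ(.146,-.018),o,yaw),(255,0,0)),(W(circ(.146,.018),o,yaw),(255,0,0)),(W(circ(.119,-.018),o,yaw),(0,255,0)),(W(circ(.026,-.025),o,yaw),(255,255,0))]
a,b=ims[0][0],ims[1][0]
a2=crop(a,(255,95,315,210),5,cv());b2=crop(b,(250,165,390,225),2.85,cv())
out=np.zeros((600,800,3),np.uint8); out[:575,:300]=a2; out[:b2.shape[0],310:310+b2.shape[1]]=b2
h=rect(a,-.008,o);out[200:500,310:610]=h
h=rect(b,-.008,o);out[250:550,500:800]=h
cv2.imwrite("pics/g2.png",out[:,:,::-1])
E
```

```text
[-0.01804788  0.00403319  0.02474453] -52.92176340588723
[ 0.53744585 -0.10269147  0.        ] -0.13825547365399393
```

View pics/g2.png

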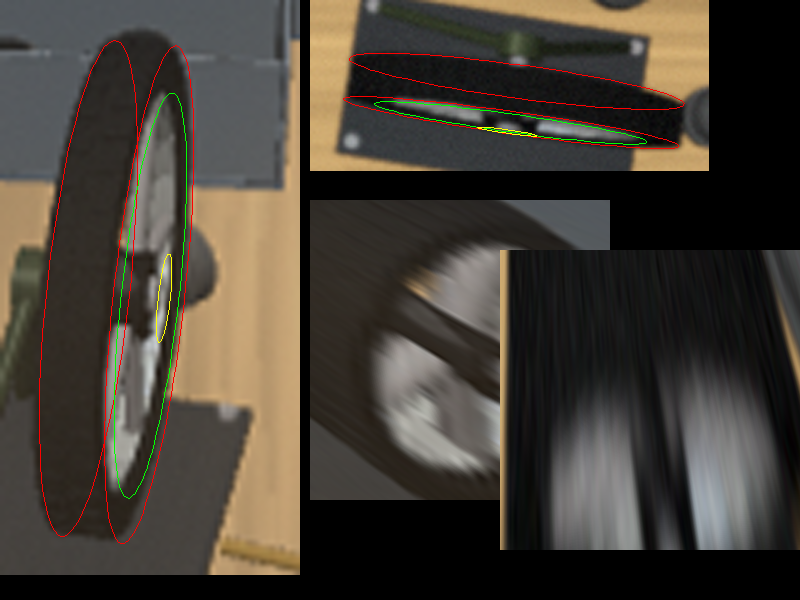

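```bash
cat > fit.py <<'E'
from h import *
from scipy.optimize import differential_evolution as de
ims=[]
for n in("side","top"):
    c=camera(n); ims.append((c,cv2.cvtColor(c["pixels"],cv2.COLOR_RGB2GRAY).astype(float)))
def fill(q,shape):
    m=np.zeros(shape,np.uint8); cv2.fillPoly(m,[np.round(q*16).astype(np.int32)],255,lineType=cv2.LINE_AA,shift=4); return m/255.
def cost(p):
    o=O0+W([p[0],p[1],0],0*O0)[0]; yaw=Y0+p[2]; t=0
    for c,g in ims:
        d=np.minimum(g,90); hf=lambda r:fill(cv2.convexHull(proj(c,np.r_[W(circ(r,-.018,60),o,yaw),W(circ(r,.018,60),o,yaw)]).astype(np.float32)).reshape(-1,2),g.shape)
        v0,v1,v2=hf(.150),hf(.1455),hf(.138)
        an=fill(proj(c,W(circ(.1455,-.018),o,yaw)),g.shape)*(1-fill(proj(c,W(circ(.1195,-.018),o,yaw)),g.shape))
        out=cv2.dilate(v0,np.ones((5,5)))-v0; inn=v1-v2
        op=fill(proj(c,W(circ(.117,-.018),o,yaw)),g.shape)
        t+=(d*inn).sum()/inn.sum()-(d*out).sum()/out.sum()+2*(d*an).sum()/an.sum()-.5*(d*op).sum()/op.sum()
    return t
r=de(cost,[(-.05,.02),(-.03,.03),(-.012,.012)],seed=1,maxiter=40,popsize=12,tol=1e-6)
p=r.x; o=O0+W([p[0],p[1],0],0*O0)[0]; yaw=Y0+p[2];print(p,r.fun,o,yaw)
E
python3 - <<'E'
exec(open("fit.py").read())
a,b=ims[0][0],ims[1][0]
def ex(c,box,fx,fy):
    x0,y0,x1,y1=box; im=cv2.resize(c["pixels"][y0:y1,x0:x1],None,fx=fx,fy=fy,interpolation=cv2.INTER_CUBIC)
    for r,x,col in((.146,-.018,(255,0,0)),(.119,-.018,(0,255,0)),(.111,-.008,(0,255,255)),(.026,-.025,(255,255,0))):
        q=((proj(c,W(circ(r,x),o,yaw))-[x0,y0]+.5)*[fx,fy]).astype(np.int32); cv2.polylines(im,[q.reshape(-1,1,2)],True,col,1)
    return im
out=np.zeros((600,800,3),np.uint8)
A=ex(a,(272,105,300,203),13,6);B=ex(b,(262,186,372,222),3.9,10)
out[:A.shape[0],:A.shape[1]]=A; out[:B.shape[0],370:370+B.shape[1]]=B
cv2.imwrite("pics/g3.png",np.clip(out[:,:,::-1]*1.0,0,255))
E
```

```text
[-0.01221454  0.00219432  0.01196347] 39.36516618188743 [ 0.54290346 -0.1054526   0.        ] -0.15103653368215125[ WARN:0@35.576] global loadsave.cpp:1063 imwrite_ Unsupported depth image for selected encoder is fallbacked to CV_8U.
```

View pics/g3.png

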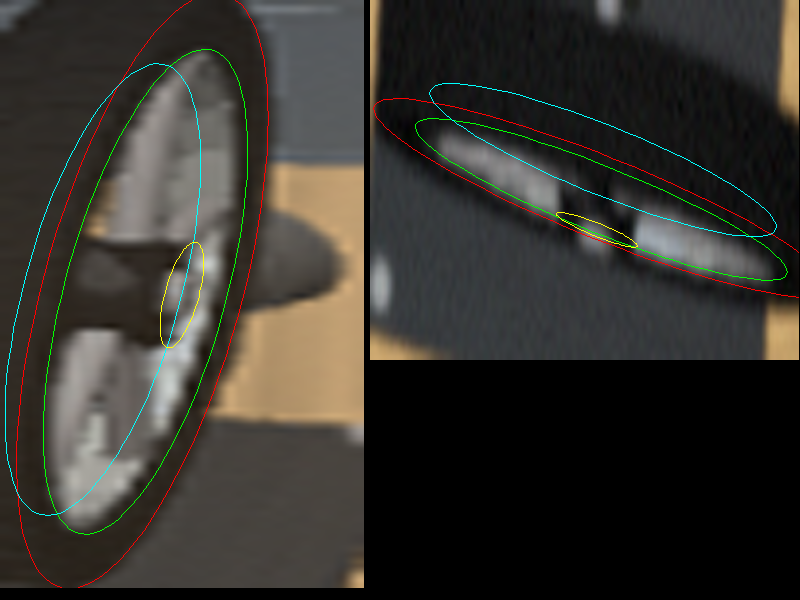

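```bash
cat > ang.py <<'E'
from h import *
O1=np.array([.5429,-.1055,0]); Y1=-.152
SS=2
def sdcyl(x,r,x0,x1,rr):  # solid of revolution piece r<rr
    dx=np.maximum(x0-x,x-x1); dr=r-rr
    return np.minimum(np.maximum(dx,dr),0)+np.hypot(np.maximum(dx,0),np.maximum(dr,0))
def ring(x,r,hw,r0,r1):
    dx=np.abs(x)-hw; dr=np.maximum(r0-r,r-r1)
    return np.minimum(np.maximum(dx,dr),0)+np.hypot(np.maximum(dx,0),np.maximum(dr,0))
def cap(P,th,x0,r0,r1,rad):
    d=np.array([0,-np.sin(th),np.cos(th)]); q=P-[x0,0,0]; t=np.clip(q@d,r0,r1)
    return np.linalg.norm(q-t[:,None]*d,axis=1)-rad
def sdfs(P,th):
    r=np.hypot(P[:,1],P[:,2]); x=P[:,0]
    sp=np.min([cap(P,th+np.radians(a),-.008,.02,.112,.006) for a in(36,108,180,252,324)],axis=0)
    return np.array([ring(x,r,.018,.119,.146),ring(x,r,.013,.111,.119),sp,cap(P,th,0,.09,.112,.0065),sdcyl(x,r,-.025,.02,.026)])
def rays(c,box,o,yaw):
    x0,y0,x1,y1=box; w,h=(x1-x0)*SS,(y1-y0)*SS
    u,v=np.meshgrid(x0-.5+(np.arange(w)+.5)/SS,y0-.5+(np.arange(h)+.5)/SS)
    C,D=ray(c,np.c_[u.ravel(),v.ravel()]); D/=np.linalg.norm(D,axis=1)[:,None]
    cc,s=np.cos(yaw),np.sin(yaw); M=np.array([[cc,s,0],[-s,cc,0],[0,0,1]])
    return M@(C-o-[0,0,.18]),D@M.T,(h,w)
def render(C,D,th):
    t=np.full(len(D),max(np.linalg.norm(C)-.2,0))
    for _ in range(45):
        d=sdfs(C+D*t[:,None],th).min(0); t+=np.minimum(d,.05)
    P=C+D*t[:,None]; S=sdfs(P,th); lab=S.argmin(0); lab[S.min(0)>.001]=5
    return lab,P
def feats(lab,P,th):
    n=np.zeros((len(P),3)); e=1e-4
    for k in range(3):
        q=np.zeros(3);q[k]=e; n[:,k]=(sdfs(P+q,th).min(0)-sdfs(P-q,th).min(0))/(2*e)
    F=[]
    for l in range(6):
        m=(lab==l).astype(float)
        if l==5: F.append(m)
        elif l in(1,2): F+= [m,m*n[:,0],m*n[:,1],m*n[:,2]]
        else: F.append(m)
    return np.array(F).T
def setup(c,box,o,yaw):
    C,D,sh=rays(c,box,o,yaw); x0,y0,x1,y1=box
    m=np.zeros(c["pixels"].shape[:2],np.uint8); cv2.fillPoly(m,[proj(c,W(circ(.121,-.018),o,yaw)).round().astype(np.int32)],1)
    return C,D,sh,m[y0:y1,x0:x1].ravel()>0,c["pixels"][y0:y1,x0:x1].reshape(-1,3).astype(float)
BOX={"side":(268,103,304,206),"top":(258,184,376,224)}
def score(S,th):
    tot=0
    for C,D,sh,m,I in S:
        lab,P=render(C,D,th); F=feats(lab,P,th)
        F=F.reshape(sh[0]//SS,SS,sh[1]//SS,SS,-1).mean((1,3)).reshape(len(m),-1)[m]
        A=np.r_[F,1.*np.eye(F.shape[1])]; y=np.r_[I[m],np.full((F.shape[1],3),0)]
        w=np.linalg.lstsq(A,y,rcond=None)[0]; tot+=((I[m]-F@w)**2).mean()
    return tot
E
cat > runang.py <<'E'
from ang import *
from multiprocessing import Pool
import sys
cams={n:camera(n) for n in("side","top")}
S={n:setup(cams[n],BOX[n],O1,Y1) for n in cams}
def f(a): return [score([S[n]],np.radians(a)) for n in("side","top")]
A=np.arange(0,360,3)
with Pool() as p: R=np.array(p.map(f,A))
for k in range(2):
    i=R[:,k].argsort()[:10]; print([(int(A[j]),round(R[j,k])) for j in i])
t=R.sum(1); i=t.argsort()[:10]; print([(int(A[j]),round(t[j])) for j in i],np.median(R,0))
E
time OMP_NUM_THREADS=1 python3 runang.py
```

```text
[(54, 615), (201, 615), (270, 617), (342, 618), (198, 621), (126, 622), (345, 626), (273, 626), (57, 626), (129, 631)]
[(138, 1093), (354, 1097), (66, 1097), (135, 1098), (282, 1098), (210, 1099), (279, 1101), (351, 1101), (63, 1101), (207, 1103)]
[(201, 1758), (345, 1763), (273, 1764), (57, 1764), (129, 1768), (270, 1771), (207, 1771), (54, 1771), (342, 1774), (135, 1776)] [ 864.74772198 1314.05897238]
real	0m22.930s
user	1m18.935s
sys	0m0.953s
```

```bash
cat > fit2.py <<'E'
from ang import *
from multiprocessing import Pool
from scipy.optimize import minimize
import sys
cams={n:camera(n) for n in("side","top")}
def mk(p): return [setup(cams[n],BOX[n],O1+np.array([p[0],p[1],0])/1000,Y1+p[2]/100) for n in cams]
# fixed mask (bigger than opening) so that pose changes are comparable
M=[s[3] for s in mk([0,0,0])]
def f(p):
    S=[(s[0],s[1],s[2],m,s[4]) for s,m in zip(mk(p),M)]
    return score(S,np.radians(p[3]))
def g(a):
    best=minimize(f,[0,0,0,a],method="Nelder-Mead",options=dict(maxfev=150,initial_simplex=np.array([[0,0,0,a],[3,0,0,a],[0,3,0,a],[0,0,1,a],[0,0,0,a+5]])))
    return best.x,best.fun
if __name__=="__main__":
    with Pool() as p:
        for x,v in p.map(g,[float(s) for s in sys.argv[1:]]): print(np.round(x,2),round(v))
    for a in(56,128,200,272,344):
        for n,s in zip(cams,mk([0,0,0])):
            lab,P=render(s[0],s[1],np.radians(a)); w=(lab==3).reshape(s[2][0]//SS,SS,-1,SS).mean((1,3)).ravel()
            print(a,n,"stem px",round(w.sum(),1),"rgb",np.round((w[:,None]*s[4]).sum(0)/max(w.sum(),1e-6)))
E
time OMP_NUM_THREADS=1 python3 fit2.py 56 128 200 272 344
```

```text
[-3.11  1.48 -0.39 61.02] 1102
[ -2.94   1.65  -0.24 131.92] 1100
[-3.2800e+00  1.8400e+00 -9.0000e-02  2.0549e+02] 1116
[ -3.11   1.53  -0.38 277.11] 1100
[ -3.11   1.48  -0.39 349.03] 1100
56 side stem px 5.0 rgb [121. 117. 113.]
56 top stem px 0.0 rgb [0. 0. 0.]
128 side stem px 0.0 rgb [0. 0. 0.]
128 top stem px 0.0 rgb [0. 0. 0.]
200 side stem px 6.5 rgb [114. 112. 107.]
200 top stem px 0.0 rgb [0. 0. 0.]
272 side stem px 0.0 rgb [0. 0. 0.]
272 top stem px 0.0 rgb [0. 0. 0.]
344 side stem px 0.0 rgb [0. 0. 0.]
344 top stem px 0.0 rgb [0. 0. 0.]
real	3m6.803s
user	7m52.370s
sys	0m2.344s
```

Request:
jog_arm(
  motion=[
    {"x": -40,"y": -44,"z": -3,"spin": 10.7,"fingers": -1},
    {"x": -80,"y": -88,"z": -6,"spin": 21.4,"fingers": -1},
    {"x": -120,"y": -132,"z": -9,"spin": 32.1,"fingers": -1},
    {"x": -160,"y": -176,"z": -12,"spin": 42.8,"fingers": -1},
    {"x": -200,"y": -220,"z": -15,"spin": 53.5,"fingers": -1},
    {"x": -240,"y": -264,"z": -18,"spin": 64.2,"fingers": -1},
    {"x": -280,"y": -308,"z": -20,"spin": 74.9,"fingers": -1},
    {"x": -320,"y": -352,"z": -20,"spin": 85.6,"fingers": -1},
  ],
)

```text
clock: 1.7
eef_pos: [0.3464, 0.0684, 0.2519]
tool_rot: [0.762, 0.648, 0.001, 0.0]
ft_force: [1.4, 1.3, 0.3]
grip_width: 0.0855
grasp_force: 0.0
```

```bash
cat >> h.py <<'E'
O2=np.array([.5398,-.104,0]); Y2=-.155
def tool():
    from scipy.spatial.transform import Rotation as R
    s=readout.get_obs(); p=np.array(s["eef_pos"]); M=R.from_quat(s["tool_rot"]).as_matrix(); return s,p,M
def rep(target=None):
    s,p,M=tool(); c,q=np.cos(Y2),np.sin(Y2); T=np.array([[c,q,0],[-q,c,0],[0,0,1]])
    print("t",round(s["clock"],2),"stand mm",(1000*(T@(p-O2-[0,0,.18]))).round(1),"tool x,y in stand",(T@M[:,0]).round(3),(T@M[:,1]).round(3),"F",(T@s["ft_force"]).round(1),"w",round(s["grip_width"],4),"q",np.round(s["joint_pos"],2))
    if target is not None: print("move",(1000*(M.T@(W(target,O2,Y2)[0]+[0,0,.18]-p))).round(1))
E
python3 -c "
from h import *
rep([-.12,0,.05])"
```

```text
t 1.7 stand mm [-217.7  140.5   71.9] tool x,y in stand [0.007 1.    0.001] [ 1.    -0.007  0.002] F [1.2 1.5 0.3] w 0.0855 q [ 0.19 -0.06 -0.28  1.35  0.    1.93]
move [-139.8   98.6   22. ]
```

Request:
jog_arm(
  motion=[
    {"x": -50,"y": 33,"z": 7,"fingers": -1},
    {"x": -100,"y": 66,"z": 14,"fingers": -1},
    {"x": -140,"y": 98,"z": 20,"fingers": -1},
    {"x": -140,"y": 98,"z": 20,"fingers": -1},
  ],
)

```text
validation failed for argument at $.mo...
```

```bash
python3 - <<'E'
from h import *
rep()
a=camera("side");b=camera("top")
A=cv2.resize(a["pixels"][80:215,250:400],None,fx=4,fy=4,interpolation=3)
B=cv2.resize(b["pixels"][180:300,230:380],None,fx=2.4,fy=2.4,interpolation=3)[:, :]
out=np.zeros((600,800,3),np.uint8); out[:540,:600]=A; out[:B.shape[0],600:]=B[:,80:280]
cv2.imwrite("pics/g4.png",out[:,:,::-1])
E
```

```text
t 1.7 stand mm [-217.7  140.5   71.9] tool x,y in stand [0.007 1.    0.001] [ 1.    -0.007  0.002] F [1.2 1.5 0.3] w 0.0855 q [ 0.19 -0.06 -0.28  1.35  0.    1.93]
```

View pics/g4.png

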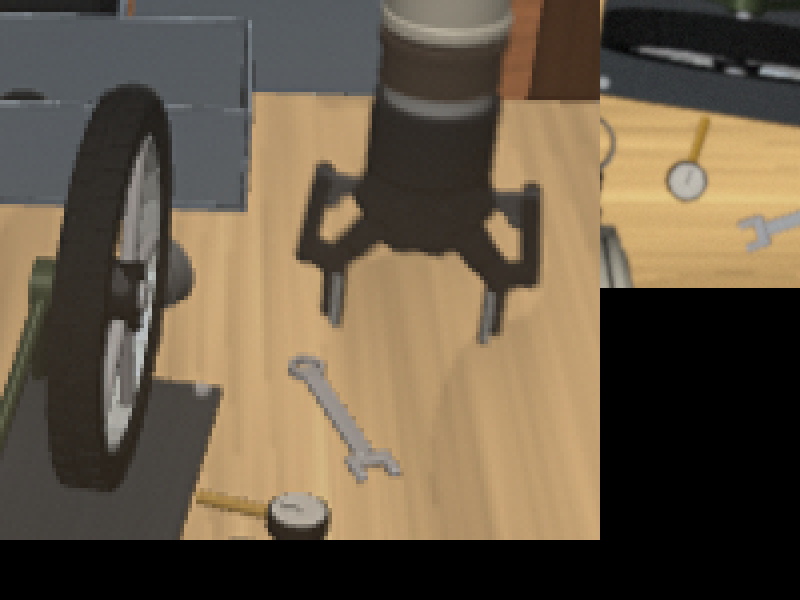

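Request:
jog_arm(
  motion=[
    {"x": 0,"y": 0,"z": -62,"spin": 0,"fingers": -1},
    {"x": 0,"y": 0,"z": -124,"spin": 0,"fingers": -1},
    {"x": 0,"y": 0,"z": -186,"spin": 0,"fingers": -1},
    {"x": 0,"y": 0,"z": -248,"spin": 0,"fingers": -1},
    {"x": 0,"y": 0,"z": -310,"spin": 0,"fingers": -1},
    {"x": 0,"y": 0,"z": -372,"spin": 0,"fingers": -1},
    {"x": 0,"y": 0,"z": -434,"spin": 0,"fingers": -1},
    {"x": 0,"y": 0,"z": -496,"spin": 0,"fingers": -1},
  ],
)

```text
clock: 2.8
eef_pos: [0.3423, 0.0698, 0.5675]
tool_rot: [0.76, 0.65, 0.024, 0.013]
ft_force: [0.4, -0.4, 0.3]
grip_width: 0.0857
grasp_force: 0.0
```

```bash
python3 - <<'E'
from h import *
rep()
a=camera("side")
# gripper points seen before at stand y=+140 plane (crop px ->image)
q=np.array([(335,328),(322,270),(297,260),(325,165),(540,285),(538,185),(485,342),(505,290),(355,200),(440,250)])/4+[250,80]
C,D=ray(a,q); c,s=np.cos(Y2),np.sin(Y2); M=np.array([[c,s,0],[-s,c,0],[0,0,1]])
C=M@(C-O2-[0,0,.18]); D=D@M.T
print((1000*(C+D*((.1405-C[1])/D[:,1])[:,None])-[-217.7,140.5,71.9]).round(0))
E
```

```text
t 2.8 stand mm [-222.   141.3  387.5] tool x,y in stand [-0.     1.     0.019] [ 0.999 -0.001  0.051] F [ 0.4 -0.3  0.3] w 0.0857 q [0.2  0.03 0.67 2.15 0.   1.93]
[[ 44.   0.   6.]
 [ 56.   0.  47.]
 [ 72.   0.  52.]
 [ 59.   0. 120.]
 [-77.   0.  53.]
 [-67.   0. 121.]
 [-50.   0.   8.]
 [-57.   0.  47.]
 [ 39.   0.  98.]
 [-15.   0.  70.]]
```

Request:
jog_arm(
  motion=[
    {"x": 0,"y": 0,"z": -62,"spin": 0,"fingers": -1},
    {"x": 0,"y": 0,"z": -124,"spin": 0,"fingers": -1},
    {"x": 0,"y": 0,"z": -186,"spin": 0,"fingers": -1},
    {"x": 0,"y": 0,"z": -248,"spin": 0,"fingers": -1},
  ],
)

```text
clock: 3.35
eef_pos: [0.336, 0.0682, 0.5886]
tool_rot: [0.759, 0.649, 0.051, 0.028]
ft_force: [-0.1, -0.7, -1.0]
grip_width: 0.0857
grasp_force: 0.0
```

```bash
python3 - <<'E'
from h import *
rep()
E
```

```text
t 3.35 stand mm [-227.9  138.7  408.6] tool x,y in stand [-0.001  0.999  0.041] [ 0.994 -0.003  0.109] F [-0.  -0.7 -1. ] w 0.0857 q [ 0.2   0.    0.7   2.15 -0.    1.93]
```

Request:
jog_arm(
  motion=[
    {"x": 0,"y": 40,"z": 40,"spin": 0,"fingers": -1},
    {"x": 0,"y": 60,"z": 80,"spin": 0,"fingers": -1},
    {"x": 0,"y": 60,"z": 80,"spin": 0,"fingers": -1},
  ],
)

```text
clock: 3.72
eef_pos: [0.4041, 0.0604, 0.5116]
tool_rot: [0.759, 0.649, 0.047, 0.026]
ft_force: [-0.4, 0.2, 0.4]
grip_width: 0.0852
grasp_force: 0.0
```

```bash
python3 - <<'E'
from h import *
rep()
E
```

```text
t 3.73 stand mm [-159.5  141.5  331.6] tool x,y in stand [0.    0.999 0.038] [ 0.995 -0.004  0.1  ] F [-0.4  0.1  0.4] w 0.0852 q [0.14 0.04 0.5  1.92 0.01 1.87]
```

Request:
jog_arm(
  motion=[
    {"x": 0,"y": 0,"z": -62,"spin": 0,"fingers": 1},
    {"x": 0,"y": 0,"z": -124,"spin": 0,"fingers": 1},
    {"x": 0,"y": 0,"z": -186,"spin": 0,"fingers": 1},
    {"x": 0,"y": 0,"z": -248,"spin": 0,"fingers": 1},
    {"x": 0,"y": 0,"z": -310,"spin": 0,"fingers": 1},
    {"x": 0,"y": 0,"z": -372,"spin": 0,"fingers": 1},
    {"x": 0,"y": 0,"z": -434,"spin": 0,"fingers": 1},
    {"x": 0,"y": 0,"z": -496,"spin": 0,"fingers": 1},
  ],
)

```text
clock: 4.72
eef_pos: [0.3608, 0.0537, 0.6092]
tool_rot: [0.757, 0.647, 0.076, 0.044]
ft_force: [0.3, 0.1, -0.2]
grip_width: 0.0001
grasp_force: 0.0
```

```bash
python3 - <<'E'
from h import *
rep()
E
```

```text
t 4.72 stand mm [-201.2  128.2  429.2] tool x,y in stand [-0.004  0.998  0.058] [ 0.986 -0.006  0.165] F [ 0.2  0.2 -0.2] w 0.0001 q [0.14 0.03 0.78 2.15 0.01 1.87]
```

```bash
cat > kin.py <<'E'
import numpy as np
from scipy.optimize import least_squares
D=np.array([[.2413,.0039,1.335,.4994,.2305],[-.06,-.28,1.35,.3531,.2519],[.03,.67,2.15,.3493,.5675],[0,.70,2.15,.3428,.5886],[.04,.5,1.92,.4086,.5116],[.03,.78,2.15,.3648,.6092]])
def fk(k,q):
    a0,h,L1,L2,c,L3=k; f=q[0]-q[1]; p=f+q[2]
    return np.array([a0+L1*np.sin(q[0])+L2*np.cos(f)+c*np.sin(f)+L3*np.cos(p),h+L1*np.cos(q[0])-L2*np.sin(f)+c*np.cos(f)-L3*np.sin(p),p])
def res(k): return np.r_[np.concatenate([fk(k,d[:3])[:2]-d[3:] for d in D]),.02*(k-k0)]
k0=np.array([0,.3,.4,.4,0,.25]); K=least_squares(res,k0).x
lo,hi=[-1.05,-1.09,-1.99],[1.87,1.28,2.15]
def ik(q,t,w):
    return least_squares(lambda x:(fk(K,x)-t)*[1,1,w],np.clip(q,np.array(lo)+1e-3,np.array(hi)-1e-3),bounds=(lo,hi)).x
if __name__=="__main__":
    print(K.round(3),np.abs(res(K)[:12]).max())
    for w in(.1,.2,.3,.5,1):
        q=np.array([.03,.67,2.149]); f=fk(K,q); d=np.array([np.cos(f[2]),-np.sin(f[2])])
        x=ik(q,f+np.r_[-d*.248,0],w)
        q2=np.array([.04,.5,1.92]); f2=fk(K,q2); d=np.array([np.cos(f2[2]),-np.sin(f2[2])]); x2=ik(q2,f2+np.r_[-d*.496,0],w)
        print(w,x.round(2),(fk(K,x)-f).round(3),x2.round(2),(fk(K,x2)-f2).round(3))
E
python3 kin.py
```

```text
[0.002 0.221 0.497 0.389 0.005 0.385] 0.0025769668385633437
0.1 [-0.04  1.24  2.15] [-0.015  0.23  -0.644] [-0.13  1.28  1.74] [-0.055  0.462 -1.129]
0.2 [-0.05  1.12  2.15] [-0.012  0.189 -0.532] [-0.1   1.28  1.93] [-0.058  0.384 -0.906]
0.3 [-0.05  1.    2.15] [-0.01   0.146 -0.412] [-0.03  1.28  2.15] [-0.072  0.297 -0.622]
0.5 [-0.04  0.84  2.15] [-0.009  0.082 -0.236] [-0.01  1.08  2.15] [-0.051  0.218 -0.401]
1 [-0.01  0.7   2.15] [-0.012  0.026 -0.076] [0.   0.82 2.15] [-0.055  0.121 -0.132]
```

```bash
python3 - <<'E'
from kin import *
rng=np.random.default_rng(0); out=[]
for i in range(1500):
    q=np.array([rng.uniform(-1,1.5),rng.uniform(-1,1.27),0]); q[2]=1.4-q[0]+q[1]
    if not lo[2]<q[2]<hi[2]: continue
    f=fk(K,q)
    if f[1]<.35 or f[0]<.2 : continue
    a=rng.uniform(0,2*np.pi); x=ik(q,f+np.r_[.5*np.cos(a),.5*np.sin(a),0],1.15); g=fk(K,x)
    out.append((g[2]-f[2],a,*q,*f[:2],*g[:2]))
out=np.array(sorted(out)); print(out[:12].round(2))
E
```

```text
[[-0.12  0.44  0.73  1.11  1.77  0.76  0.36  0.85  0.33]
 [-0.12  1.45  0.13  0.81  2.08  0.43  0.58  0.43  0.64]
 [-0.12  1.09  0.18  0.87  2.09  0.45  0.58  0.53  0.62]
 [-0.12  0.41  0.64  1.07  1.84  0.71  0.41  0.83  0.36]
 [-0.12  1.04  0.22  0.9   2.08  0.47  0.57  0.56  0.61]
 [-0.12  1.12  0.23  0.87  2.04  0.49  0.56  0.55  0.61]
 [-0.12  1.36  0.26  0.85  1.99  0.52  0.54  0.5   0.63]
 [-0.12  0.76  0.61  1.16  1.95  0.68  0.46  0.72  0.48]
 [-0.11  1.69 -0.24  0.46  2.1   0.25  0.58  0.27  0.64]
 [-0.11  1.58 -0.25  0.43  2.07  0.25  0.57  0.3   0.64]
 [-0.11  0.45  0.51  1.18  2.08  0.61  0.52  0.75  0.45]
 [-0.11  0.75  0.54  0.86  1.72  0.69  0.39  0.75  0.45]]
```

Request:
jog_arm(
  motion=[
    {"x": -60,"y": 0,"z": -10,"spin": 0,"fingers": 1},
    {"x": -120,"y": 0,"z": -20,"spin": 0,"fingers": 1},
    {"x": -130,"y": 0,"z": -80,"spin": 0,"fingers": 1},
    {"x": -130,"y": 0,"z": -500,"spin": 0,"fingers": 1},
    {"x": -130,"y": 0,"z": -500,"spin": 0,"fingers": 1},
    {"x": -130,"y": 0,"z": -500,"spin": 0,"fingers": 1},
    {"x": -130,"y": 0,"z": -500,"spin": 0,"fingers": 1},
    {"x": -130,"y": 0,"z": -500,"spin": 0,"fingers": 1},
  ],
)

```text
clock: 5.72
eef_pos: [0.3166, -0.0656, 0.6241]
tool_rot: [0.755, 0.645, 0.093, 0.069]
ft_force: [0.3, -1.2, -0.5]
grip_width: 0.0003
grasp_force: 0.0
```

Request:
jog_arm(
  motion=[
    {"x": 0,"y": 0,"z": -62,"spin": 0,"fingers": 1},
    {"x": 0,"y": 0,"z": -124,"spin": 0,"fingers": 1},
    {"x": 0,"y": 0,"z": -186,"spin": 0,"fingers": 1},
    {"x": 0,"y": 0,"z": -248,"spin": 0,"fingers": 1},
    {"x": 0,"y": 0,"z": -310,"spin": 0,"fingers": 1},
    {"x": 0,"y": 0,"z": -372,"spin": 0,"fingers": 1},
    {"x": 0,"y": 0,"z": -434,"spin": 0,"fingers": 1},
    {"x": 0,"y": 0,"z": -496,"spin": 0,"fingers": 1},
  ],
)

```text
clock: 6.72
eef_pos: [0.2925, -0.0549, 0.643]
tool_rot: [0.754, 0.641, 0.11, 0.094]
ft_force: [0.2, -0.7, 0.1]
grip_width: -0.0001
grasp_force: 0.0
```

```bash
python3 - <<'E'
from h import *
rep()
E
```

```text
t 6.72 stand mm [-251.9   10.3  463. ] tool x,y in stand [-0.001  0.999  0.045] [ 0.959 -0.012  0.282] F [ 0.3 -0.6  0.1] w -0.0001 q [-0.26 -0.13  0.73  2.15  0.07  1.48]
```

Request:
jog_arm(
  motion=[
    {"x": 0,"y": 300,"z": -540,"spin": 0,"fingers": 1},
  ],
)

```text
clock: 6.85
eef_pos: [0.3111, -0.0573, 0.6609]
tool_rot: [0.752, 0.638, 0.122, 0.111]
ft_force: [-0.9, 0.6, 1.0]
grip_width: -0.0003
grasp_force: 0.0
```

Request:
jog_arm(
  motion=[
    {"x": 0,"y": 300,"z": -540,"spin": 0,"fingers": 1},
  ],
)

```text
clock: 6.98
eef_pos: [0.3273, -0.0594, 0.6786]
tool_rot: [0.749, 0.635, 0.135, 0.129]
ft_force: [0.3, -0.2, 0.0]
grip_width: -0.0
grasp_force: 0.0
```

Request:
jog_arm(
  motion=[
    {"x": 0,"y": 300,"z": -540,"spin": 0,"fingers": 1},
    {"x": 0,"y": 300,"z": -540,"spin": 0,"fingers": 1},
  ],
)

```text
clock: 7.22
eef_pos: [0.349, -0.0615, 0.7018]
tool_rot: [0.745, 0.631, 0.153, 0.152]
ft_force: [0.1, 0.0, -0.0]
grip_width: 0.0
grasp_force: 0.0
```

Request:
jog_arm(
  motion=[
    {"x": 0,"y": 300,"z": -540,"spin": 0,"fingers": 1},
    {"x": 0,"y": 300,"z": -540,"spin": 0,"fingers": 1},
  ],
)

```text
clock: 7.48
eef_pos: [0.3619, -0.0627, 0.7234]
tool_rot: [0.741, 0.626, 0.17, 0.174]
ft_force: [-0.4, 0.8, -0.6]
grip_width: 0.0001
grasp_force: 0.0
```

```bash
python3 - <<'E'
from h import *
rep()
E
```

```text
t 7.47 stand mm [-182.2   13.4  543.4] tool x,y in stand [0.004 0.999 0.033] [ 0.882 -0.019  0.47 ] F [-0.5  0.7 -0.6] w 0.0001 q [-0.22 -0.01  1.06  2.15  0.06  1.53]
```

Request:
jog_arm(
  motion=[
    {"x": 0,"y": 400,"z": -450,"spin": 0,"fingers": 1},
  ],
)

```text
clock: 7.6
eef_pos: [0.3766, -0.065, 0.7392]
tool_rot: [0.737, 0.622, 0.183, 0.19]
ft_force: [-0.5, -0.1, 0.0]
grip_width: 0.0001
grasp_force: 0.0
```

Request:
jog_arm(
  motion=[
    {"x": 0,"y": 400,"z": -450,"spin": 0,"fingers": 1},
  ],
)

```text
clock: 7.72
eef_pos: [0.3879, -0.0669, 0.7557]
tool_rot: [0.733, 0.618, 0.196, 0.207]
ft_force: [0.5, -0.5, -0.3]
grip_width: -0.0001
grasp_force: 0.0
```

Request:
jog_arm(
  motion=[
    {"x": 0,"y": 400,"z": -450,"spin": 0,"fingers": 1},
  ],
)

```text
clock: 7.85
eef_pos: [0.395, -0.0683, 0.7721]
tool_rot: [0.728, 0.613, 0.21, 0.224]
ft_force: [0.1, 0.3, 0.2]
grip_width: 0.0
grasp_force: 0.0
```

Request:
jog_arm(
  motion=[
    {"x": 0,"y": 400,"z": -450,"spin": 0,"fingers": 1},
  ],
)

```text
clock: 7.98
eef_pos: [0.3862, -0.0682, 0.7828]
tool_rot: [0.724, 0.61, 0.219, 0.234]
ft_force: [-0.4, 0.1, -0.6]
grip_width: -0.0002
grasp_force: 0.0
```

Request:
jog_arm(
  motion=[
    {"x": 0,"y": 400,"z": -450,"spin": 0,"fingers": 1},
  ],
)

```text
clock: 8.1
eef_pos: [0.3709, -0.0676, 0.7933]
tool_rot: [0.721, 0.608, 0.228, 0.243]
ft_force: [0.2, 0.1, 0.0]
grip_width: 0.0
grasp_force: 0.0
```

Request:
jog_arm(
  motion=[
    {"x": 0,"y": 400,"z": -450,"spin": 0,"fingers": 1},
  ],
)

```text
clock: 8.22
eef_pos: [0.3562, -0.0673, 0.8035]
tool_rot: [0.717, 0.605, 0.237, 0.253]
ft_force: [-0.2, -1.0, -0.3]
grip_width: 0.0001
grasp_force: 0.0
```

```bash
python3 - <<'E'
from h import *
rep()
E
```

```text
t 8.22 stand mm [-187.1    7.9  623.5] tool x,y in stand [0.002 0.999 0.034] [ 0.76  -0.024  0.65 ] F [-0.1 -1.  -0.3] w 0.0001 q [-0.27 -0.01  1.27  2.15  0.1   1.51]
```

```bash
cat > stem.py <<'E'
from ang import *
O1=O2;Y1=Y2
c=camera("side"); s=setup(c,BOX["side"],O1,Y1)
def vis(a):
    lab,P=render(s[0],s[1],np.radians(a)); return (lab==3).reshape(s[2][0]//SS,SS,-1,SS).mean((1,3)).ravel()
print([(a,round(vis(a).sum(),1)) for a in range(0,360,20)])
for a in (60.5,132.5,204.5,276.5,348.5):
    w=vis(a); print(a,round(w.sum(),1),np.round((w[:,None]*s[4]).sum(0)/max(w.sum(),1e-6)))
I=s[4].reshape(s[2][0]//SS,-1,3); m=s[3].reshape(I.shape[:2])
ye=(I[...,0]-I[...,2])*m  # yellowness in opening
idx=np.dstack(np.unravel_index(np.argsort(-ye.ravel())[:12],ye.shape))[0]
print([(int(j)+268,int(i)+103,I[i,j].astype(int).tolist()) for i,j in idx])
E
python3 stem.py
```

```text
[(0, np.float64(0.0)), (20, np.float64(0.0)), (40, np.float64(6.8)), (60, np.float64(5.2)), (80, np.float64(5.0)), (100, np.float64(6.0)), (120, np.float64(0.0)), (140, np.float64(5.5)), (160, np.float64(4.8)), (180, np.float64(5.2)), (200, np.float64(6.8)), (220, np.float64(0.0)), (240, np.float64(0.0)), (260, np.float64(0.0)), (280, np.float64(0.0)), (300, np.float64(0.0)), (320, np.float64(0.0)), (340, np.float64(0.0))]
60.5 5.0 [98. 96. 91.]
132.5 0.0 [0. 0. 0.]
204.5 4.8 [163. 161. 155.]
276.5 0.0 [0. 0. 0.]
348.5 0.0 [0. 0. 0.]
[(279, 143, [179, 148, 108]), (279, 142, [143, 119, 89]), (279, 141, [134, 112, 83]), (280, 139, [132, 114, 94]), (279, 144, [112, 95, 75]), (290, 158, [93, 77, 56]), (280, 138, [121, 105, 85]), (292, 138, [93, 78, 58]), (280, 137, [113, 97, 78]), (292, 137, [94, 78, 59]), (279, 140, [95, 79, 61]), (288, 170, [80, 65, 46])]
```

```bash
python3 - <<'E'
from h import *
rep([-.10,.008,.30]); rep([-.10,.008,.042])
E
```

```text
t 8.28 stand mm [-189.7    7.9  625.4] tool x,y in stand [0.003 0.999 0.034] [ 0.756 -0.024  0.654] F [-1.5 -0.  -0.1] w 0.0 q [-0.27 -0.01  1.28  2.15  0.1   1.51]
move [ -10.7 -144.9  304.7]
t 8.28 stand mm [-189.7    7.9  625.4] tool x,y in stand [0.003 0.999 0.034] [ 0.756 -0.024  0.654] F [-1.5 -0.  -0.1] w 0.0 q [-0.27 -0.01  1.28  2.15  0.1   1.51]
move [ -19.4 -313.5  499.8]
```

Request:
jog_arm(
  motion=[
    {"x": -2,"y": -24,"z": 51,"spin": 0,"fingers": 1},
    {"x": -4,"y": -48,"z": 102,"spin": 0,"fingers": 1},
    {"x": -6,"y": -73,"z": 153,"spin": 0,"fingers": 1},
    {"x": -8,"y": -97,"z": 203,"spin": 0,"fingers": 1},
    {"x": -9,"y": -121,"z": 254,"spin": 0,"fingers": 1},
    {"x": -11,"y": -145,"z": 305,"spin": 0,"fingers": 1},
    {"x": -11,"y": -145,"z": 305,"spin": 0,"fingers": 1},
  ],
)

```text
clock: 9.15
eef_pos: [0.4412, -0.0806, 0.4671]
tool_rot: [0.719, 0.606, 0.233, 0.247]
ft_force: [-0.6, 0.2, 0.6]
grip_width: 0.0004
grasp_force: 0.0
```

```bash
python3 - <<'E'
from h import *
rep([-.10,.008,.042])
E
```

```text
t 9.15 stand mm [-101.1    7.9  287.1] tool x,y in stand [0.003 0.999 0.035] [ 0.77  -0.025  0.638] F [-0.6  0.1  0.6] w 0.0004 q [-0.23 -0.4  -0.2   1.08  0.07  1.54]
move [  -8.6 -155.6  189.2]
```

Request:
jog_arm(
  motion=[
    {"x": -2,"y": -35,"z": 42,"spin": 0,"fingers": 1},
    {"x": -4,"y": -70,"z": 85,"spin": 0,"fingers": 1},
    {"x": -6,"y": -105,"z": 128,"spin": 0,"fingers": 1},
    {"x": -8,"y": -140,"z": 170,"spin": 0,"fingers": 1},
    {"x": -9,"y": -156,"z": 189,"spin": 0,"fingers": 1},
    {"x": -9,"y": -156,"z": 189,"spin": 0,"fingers": 1},
  ],
)

```text
clock: 9.9
eef_pos: [0.4454, -0.0819, 0.2279]
tool_rot: [0.718, 0.605, 0.235, 0.25]
ft_force: [-0.2, 0.7, 0.2]
grip_width: 0.0
grasp_force: 0.0
```

```bash
python3 - <<'E'
from h import *
rep([-.006,.008,.042])
a=camera("side");b=camera("top")
A=cv2.resize(a["pixels"][70:215,250:370],None,fx=4,fy=4,interpolation=3)
B=cv2.resize(b["pixels"][170:290,255:375],None,fx=2.6,fy=2.6,interpolation=3)
out=np.zeros((600,800,3),np.uint8); out[:580,:480]=A; out[:B.shape[0],485:485+B.shape[1]]=B
cv2.imwrite("pics/g5.png",out[:,:,::-1])
E
```

```text
t 9.9 stand mm [-96.7   7.3  47.9] tool x,y in stand [0.003 0.999 0.035] [ 0.765 -0.025  0.644] F [-0.3  0.7  0.2] w 0.0 q [-0.23 -0.33 -0.8   0.4   0.07  1.54]
move [ 0.8 65.5 62.9]
```

View pics/g5.png

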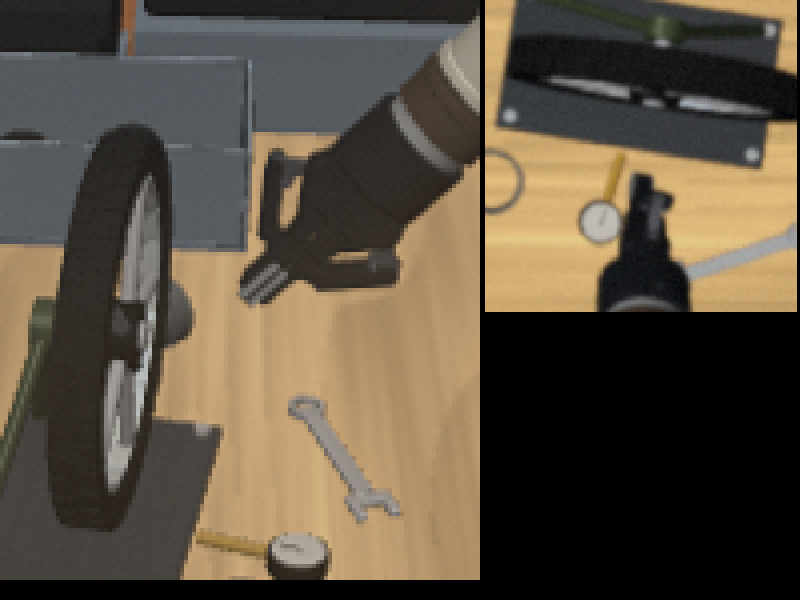

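```bash
python3 - <<'E'
from h import *
a=camera("side")
q=np.array([(265,152),(260,235),(240,285),(241,297),(262,304),(283,275),(313,288)])/4+[250,70]
C,D=ray(a,q); c,s=np.cos(Y2),np.sin(Y2); M=np.array([[c,s,0],[-s,c,0],[0,0,1]])
C=M@(C-O2-[0,0,.18]); D=D@M.T
for y in(.018,.007): print((1000*(C+D*((y-C[1])/D[:,1])[:,None])-[-96.7,7.3,47.9]).round(0).tolist())
E
```

```text
[[-9.0, 11.0, 117.0], [-9.0, 11.0, 54.0], [3.0, 11.0, 13.0], [1.0, 11.0, 4.0], [-14.0, 11.0, 0.0], [-27.0, 11.0, 25.0], [-48.0, 11.0, 17.0]]
[[-8.0, -0.0, 111.0], [-8.0, -0.0, 48.0], [4.0, -0.0, 7.0], [3.0, -0.0, -3.0], [-12.0, -0.0, -6.0], [-26.0, -0.0, 19.0], [-47.0, -0.0, 11.0]]
```

Request:
jog_arm(
  motion=[
    {"x": 2,"y": 31,"z": -52,"spin": 0,"fingers": 1},
    {"x": 4,"y": 62,"z": -104,"spin": 0,"fingers": 1},
    {"x": 6,"y": 93,"z": -156,"spin": 0,"fingers": 1},
    {"x": 8,"y": 124,"z": -208,"spin": 0,"fingers": 1},
    {"x": 10,"y": 155,"z": -260,"spin": 0,"fingers": 1},
    {"x": 12,"y": 186,"z": -312,"spin": 0,"fingers": 1},
    {"x": 14,"y": 217,"z": -364,"spin": 0,"fingers": 1},
    {"x": 16,"y": 248,"z": -416,"spin": 0,"fingers": 1},
  ],
)

```text
clock: 11.05
eef_pos: [0.3659, -0.0695, 0.7135]
tool_rot: [0.717, 0.604, 0.238, 0.255]
ft_force: [0.1, -1.5, 2.2]
grip_width: 0.0001
grasp_force: 0.0
```

Request:
jog_arm(
  motion=[
    {"x": 2,"y": 31,"z": -52,"spin": 0,"fingers": 1},
    {"x": 4,"y": 62,"z": -104,"spin": 0,"fingers": 1},
    {"x": 4,"y": 102,"z": -150,"spin": 0,"fingers": 1},
  ],
)

```text
clock: 11.42
eef_pos: [0.342, -0.0658, 0.8131]
tool_rot: [0.713, 0.601, 0.246, 0.263]
ft_force: [-75.6, 21.4, -63.7]
grip_width: 0.0
grasp_force: 0.0
```

Request:
jog_arm(
  motion=[
    {"x": 0,"y": 450,"z": -400,"spin": 0,"fingers": 1},
  ],
)

```text
clock: 11.55
eef_pos: [0.334, -0.069, 0.819]
tool_rot: [0.71, 0.6, 0.254, 0.268]
ft_force: [-0.4, -0.6, -0.1]
grip_width: -0.0
grasp_force: 0.0
```

Request:
jog_arm(
  motion=[
    {"x": 0,"y": 550,"z": -300,"spin": 0,"fingers": 1},
  ],
)

```text
clock: 11.68
eef_pos: [0.3277, -0.0747, 0.8258]
tool_rot: [0.705, 0.598, 0.265, 0.274]
ft_force: [-0.1, -0.1, -1.1]
grip_width: -0.0001
grasp_force: 0.0
```

Request:
jog_arm(
  motion=[
    {"x": 0,"y": 550,"z": -300,"spin": 0,"fingers": 1},
  ],
)

```text
clock: 11.8
eef_pos: [0.3255, -0.082, 0.8314]
tool_rot: [0.701, 0.596, 0.275, 0.279]
ft_force: [-0.1, -0.8, -0.6]
grip_width: -0.0002
grasp_force: 0.0
```

Request:
jog_arm(
  motion=[
    {"x": 0,"y": 450,"z": -400,"spin": 0,"fingers": 1},
  ],
)

```text
clock: 11.92
eef_pos: [0.3185, -0.0841, 0.84]
tool_rot: [0.696, 0.592, 0.285, 0.289]
ft_force: [0.3, -0.5, -0.2]
grip_width: 0.0003
grasp_force: 0.0
```

```bash
python3 - <<'E'
from h import *
rep()
E
```

```text
t 11.93 stand mm [-221.7  -14.5  660. ] tool x,y in stand [-0.017  0.998  0.055] [ 0.671 -0.029  0.741] F [ 0.4 -0.5 -0.2] w 0.0003 q [-0.6  -0.07  1.28  2.15  0.37  1.28]
```

```bash
python3 - <<'E'
from h import *
rep([-.11,.008,.30]); rep([-.10,.008,.042])
E
```

```text
t 11.93 stand mm [-221.7  -14.5  660. ] tool x,y in stand [-0.017  0.998  0.055] [ 0.671 -0.029  0.741] F [ 0.4 -0.5 -0.2] w 0.0003 q [-0.6  -0.07  1.28  2.15  0.37  1.28]
move [   0.8 -192.3  325. ]
t 11.93 stand mm [-221.7  -14.5  660. ] tool x,y in stand [-0.017  0.998  0.055] [ 0.671 -0.029  0.741] F [ 0.4 -0.5 -0.2] w 0.0003 q [-0.6  -0.07  1.28  2.15  0.37  1.28]
move [ -13.4 -376.6  505.2]
```

Request:
jog_arm(
  motion=[
    {"x": 0,"y": -12,"z": 20,"spin": 0,"fingers": 1},
    {"x": 0,"y": -36,"z": 60,"spin": 0,"fingers": 1},
    {"x": 0,"y": -64,"z": 108,"spin": 0,"fingers": 1},
    {"x": 0,"y": -93,"z": 157,"spin": 0,"fingers": 1},
    {"x": 0,"y": -122,"z": 206,"spin": 0,"fingers": 1},
    {"x": 0,"y": -150,"z": 254,"spin": 0,"fingers": 1},
    {"x": 0,"y": -178,"z": 301,"spin": 0,"fingers": 1},
    {"x": 0,"y": -192,"z": 325,"spin": 0,"fingers": 1},
  ],
)

```text
clock: 12.92
eef_pos: [0.4319, -0.0792, 0.4775]
tool_rot: [0.696, 0.592, 0.285, 0.288]
ft_force: [-0.1, 0.5, -0.2]
grip_width: -0.0003
grasp_force: 0.0
```

```bash
python3 - <<'E'
from h import *
rep([-.10,.008,.042])
E
```

```text
t 12.93 stand mm [-110.4    7.9  297.5] tool x,y in stand [-0.018  0.998  0.055] [ 0.674 -0.028  0.739] F [-0.2  0.5 -0.2] w -0.0003 q [-0.28 -0.51 -0.33  0.93  0.14  1.51]
move [ -14.2 -181.7  179.4]
```

Request:
jog_arm(
  motion=[
    {"x": -2,"y": -20,"z": 20,"spin": 0,"fingers": 1},
    {"x": -5,"y": -60,"z": 60,"spin": 0,"fingers": 1},
    {"x": -8,"y": -101,"z": 100,"spin": 0,"fingers": 1},
    {"x": -11,"y": -142,"z": 140,"spin": 0,"fingers": 1},
    {"x": -13,"y": -170,"z": 168,"spin": 0,"fingers": 1},
    {"x": -14,"y": -182,"z": 180,"spin": 0,"fingers": 1},
    {"x": -14,"y": -182,"z": 180,"spin": 0,"fingers": 1},
  ],
)

```text
clock: 13.8
eef_pos: [0.4435, -0.0811, 0.2233]
tool_rot: [0.696, 0.592, 0.285, 0.288]
ft_force: [-0.6, 0.3, 0.8]
grip_width: -0.0003
grasp_force: 0.0
```

```bash
python3 - <<'E'
from h import *
rep([-.006,.008,.040])
E
```

```text
t 13.8 stand mm [-98.7   7.8  43.3] tool x,y in stand [-0.018  0.998  0.055] [ 0.673 -0.029  0.739] F [-0.7  0.2  0.8] w -0.0003 q [-0.27 -0.38 -0.94  0.18  0.14  1.52]
move [-1.6 59.9 70.7]
```

Request:
jog_arm(
  motion=[
    {"x": 0,"y": 10,"z": 12,"spin": 0,"fingers": 1},
    {"x": 0,"y": 26,"z": 31,"spin": 0,"fingers": 1},
    {"x": -1,"y": 40,"z": 48,"spin": 0,"fingers": 1},
    {"x": -1,"y": 50,"z": 59,"spin": 0,"fingers": 1},
    {"x": -1,"y": 56,"z": 66,"spin": 0,"fingers": 1},
    {"x": -2,"y": 60,"z": 71,"spin": 0,"fingers": 1},
    {"x": -2,"y": 60,"z": 71,"spin": 0,"fingers": 1},
  ],
)

```text
clock: 14.68
eef_pos: [0.5353, -0.0957, 0.2198]
tool_rot: [0.696, 0.592, 0.285, 0.288]
ft_force: [-0.7, -0.3, -1.0]
grip_width: 0.0001
grasp_force: 0.0
```

```bash
python3 - <<'E'
from h import *
rep([-.006,-.036,.040])
E
```

```text
t 14.68 stand mm [-5.7  7.5 39.8] tool x,y in stand [-0.018  0.998  0.055] [ 0.673 -0.029  0.739] F [-0.7 -0.5 -1. ] w 0.0001 q [-0.24 -0.13 -0.81  0.07  0.11  1.54]
move [-43.4   1.2  -2.5]
```

Request:
jog_arm(
  motion=[
    {"x": -4,"y": 0,"z": 0,"spin": 0,"fingers": 1},
    {"x": -10,"y": 0,"z": 0,"spin": 0,"fingers": 1},
    {"x": -16,"y": 0,"z": 0,"spin": 0,"fingers": 1},
    {"x": -23,"y": 1,"z": -1,"spin": 0,"fingers": 1},
    {"x": -30,"y": 1,"z": -2,"spin": 0,"fingers": 1},
    {"x": -36,"y": 1,"z": -2,"spin": 0,"fingers": 1},
    {"x": -41,"y": 1,"z": -2,"spin": 0,"fingers": 1},
    {"x": -43,"y": 1,"z": -2,"spin": 0,"fingers": 1},
  ],
)

```text
clock: 15.68
eef_pos: [0.5281, -0.1364, 0.2191]
tool_rot: [0.696, 0.593, 0.287, 0.287]
ft_force: [-1.7, 6.8, 1.8]
grip_width: -0.0
grasp_force: 2.9
```

```bash
python3 - <<'E'
from h import *
rep([-.08,-.032,.040])
E
```

```text
t 15.68 stand mm [ -6.5 -33.8  39.1] tool x,y in stand [-0.022  0.998  0.059] [ 0.673 -0.029  0.739] F [-2.8  6.5  1.8] w -0.0 q [-0.37 -0.12 -0.79  0.08  0.21  1.45]
move [  3.4 -48.9 -54.8]
```

Request:
jog_arm(
  motion=[
    {"x": 3,"y": 0,"z": 0,"spin": 0,"fingers": 1},
    {"x": 4,"y": -10,"z": -11,"spin": 0,"fingers": 1},
    {"x": 4,"y": -26,"z": -29,"spin": 0,"fingers": 1},
    {"x": 12,"y": -42,"z": -47,"spin": 0,"fingers": 1},
    {"x": 35,"y": -49,"z": -54,"spin": 0,"fingers": 1},
    {"x": 60,"y": -50,"z": -52,"spin": 0,"fingers": 1},
    {"x": 76,"y": -52,"z": -51,"spin": 0,"fingers": 1},
    {"x": 76,"y": -52,"z": -51,"spin": 0,"fingers": 1},
  ],
)

```text
clock: 16.68
eef_pos: [0.4661, -0.0519, 0.2192]
tool_rot: [0.696, 0.593, 0.285, 0.288]
ft_force: [0.0, -0.4, -0.1]
grip_width: 0.0002
grasp_force: 0.0
```

```bash
cat > phase.py <<'E'
from ang import *
from multiprocessing import Pool
import sys
O1=O2;Y1=Y2
rep()
S=setup(camera("side"),BOX["side"],O1,Y1)
def f(a): return score([S],np.radians(a))
A=np.arange(0,72,2.); 
with Pool() as p:
    R=np.array(p.map(f,A)); i=R.argsort()[:6]; print([(float(A[j]),round(R[j])) for j in i])
    a=A[i[0]]; B=np.r_[[a+72*k for k in range(5)],a+np.arange(-1.5,1.6,.5)]; print([(float(b)%360,round(v)) for b,v in zip(B,p.map(f,B))])
def vis(a):
    lab,P=render(S[0],S[1],np.radians(a)); return (lab==3).reshape(S[2][0]//SS,SS,-1,SS).mean((1,3)).ravel()
for k in range(5):
    w=vis(a+72*k); print(a+72*k,round(w.sum(),1),np.round((w[:,None]*S[4]).sum(0)/max(w.sum(),1e-6)))
E
OMP_NUM_THREADS=1 python3 phase.py; python3 -c "
from h import *
rep([-.006,.042,.037])"
```

```text
t 16.68 stand mm [-80.8  40.1  39.2] tool x,y in stand [-0.02   0.998  0.055] [ 0.673 -0.027  0.739] F [ 0.1 -0.3 -0.1] w 0.0002 q [-0.13 -0.32 -0.93  0.13  0.04  1.61]
[(20.0, 515), (18.0, 520), (22.0, 536), (16.0, 537), (14.0, 558), (24.0, 581)]
[(20.0, 515), (92.0, 519), (164.0, 491), (236.0, 516), (308.0, 515), (18.5, 517), (19.0, 517), (19.5, 518), (20.0, 515), (20.5, 523), (21.0, 527), (21.5, 532)]
20.0 0.0 [0. 0. 0.]
92.0 5.8 [135. 135. 129.]
164.0 4.5 [95. 92. 84.]
236.0 0.0 [0. 0. 0.]
308.0 0.0 [0. 0. 0.]
t 16.73 stand mm [-80.6  39.5  39.3] tool x,y in stand [-0.019  0.998  0.055] [ 0.673 -0.028  0.739] F [-0.2 -0.6  0.1] w 0.0001 q [-0.14 -0.32 -0.93  0.13  0.04  1.61]
move [ 1.  48.4 56.8]
```

Request:
jog_arm(
  motion=[
    {"x": 1,"y": 9,"z": 10,"spin": 0,"fingers": 1},
    {"x": 1,"y": 22,"z": 26,"spin": 0,"fingers": 1},
    {"x": 1,"y": 34,"z": 40,"spin": 0,"fingers": 1},
    {"x": 1,"y": 42,"z": 50,"spin": 0,"fingers": 1},
    {"x": 1,"y": 48,"z": 57,"spin": 0,"fingers": 1},
    {"x": 1,"y": 48,"z": 57,"spin": 0,"fingers": 1},
  ],
)

```text
clock: 17.48
eef_pos: [0.5413, -0.0622, 0.2165]
tool_rot: [0.697, 0.592, 0.285, 0.288]
ft_force: [-0.3, -0.2, -0.6]
grip_width: 0.0003
grasp_force: 0.0
```

```bash
python3 -c "
from h import *
rep([-.006,.007,.038])"
```

```text
t 17.48 stand mm [-5.  41.5 36.5] tool x,y in stand [-0.017  0.998  0.055] [ 0.673 -0.029  0.739] F [-0.3 -0.2 -0.6] w 0.0003 q [-0.13 -0.13 -0.81  0.05  0.03  1.61]
move [-34.4   1.4  -3.5]
```

Request:
jog_arm(
  motion=[
    {"x": -4,"y": 0,"z": -1,"spin": 0,"fingers": 1},
    {"x": -9,"y": 0,"z": -1,"spin": 0,"fingers": 1},
    {"x": -15,"y": 1,"z": -2,"spin": 0,"fingers": 1},
    {"x": -22,"y": 1,"z": -3,"spin": 0,"fingers": 1},
    {"x": -28,"y": 1,"z": -3,"spin": 0,"fingers": 1},
    {"x": -32,"y": 1,"z": -4,"spin": 0,"fingers": 1},
    {"x": -34,"y": 1,"z": -4,"spin": 0,"fingers": 1},
  ],
)

```text
clock: 18.35
eef_pos: [0.5353, -0.0934, 0.2203]
tool_rot: [0.694, 0.593, 0.288, 0.288]
ft_force: [2.4, 7.2, 2.3]
grip_width: -0.0003
grasp_force: 3.9
```

```bash
OMP_NUM_THREADS=1 python3 phase.py; python3 -c "
from h import *
rep([-.006,-.027,.040])"
```

```text
t 18.35 stand mm [-6.1  9.8 40.3] tool x,y in stand [-0.024  0.998  0.059] [ 0.67  -0.028  0.742] F [1.2 7.5 2.3] w -0.0003 q [-0.24 -0.14 -0.81  0.06  0.12  1.54]
[(44.0, 908), (46.0, 916), (48.0, 939), (50.0, 969), (42.0, 980), (52.0, 999)]
[(44.0, 908), (116.0, 924), (188.0, 909), (260.0, 925), (332.0, 924), (42.5, 962), (43.0, 945), (43.5, 926), (44.0, 908), (44.5, 908), (45.0, 901), (45.5, 897)]
44.0 6.8 [82. 81. 77.]
116.0 0.0 [0. 0. 0.]
188.0 5.5 [114. 111. 103.]
260.0 0.0 [0. 0. 0.]
332.0 0.0 [0. 0. 0.]
t 18.4 stand mm [-6.1  9.5 40.3] tool x,y in stand [-0.023  0.998  0.058] [ 0.67  -0.028  0.742] F [0.7 5.2 2.1] w 0.0006 q [-0.24 -0.14 -0.81  0.06  0.12  1.54]
move [-36.4   0.8  -1.7]
```

```bash
python3 - <<'E'
from ang import *
c=camera("side"); x0,y0,x1,y1=BOX["side"]
I=c["pixels"][y0:y1,x0:x1]
g=I.astype(float).mean(2,keepdims=True); E=np.clip(g+4*(I-g),0,255).astype(np.uint8)
S=setup(c,BOX["side"],O2,Y2)
col=np.array([[40,40,40],[150,150,150],[220,220,255],[255,200,0],[80,0,0],[0,60,0]],np.uint8)
def R(a): return col[render(S[0],S[1],np.radians(a))[0].reshape(S[2])]
f=lambda im:cv2.resize(im,(195,590),interpolation=cv2.INTER_CUBIC)
out=np.hstack([f(I),f(E),f(R(189.5)),f(R(333.5))]); cv2.imwrite("pics/g6.png",out[:,:,::-1])
E
```

```text
(no output)
```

View pics/g6.png

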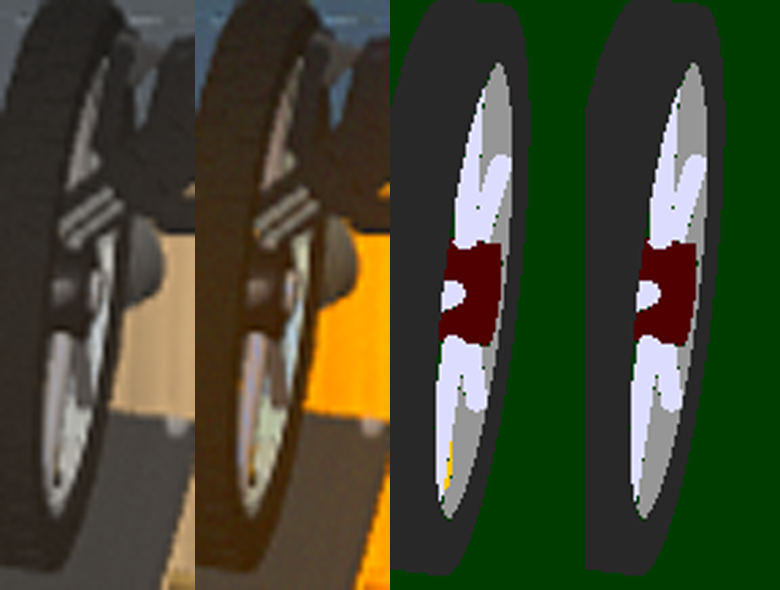

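Request:
jog_arm(
  motion=[
    {"x": -5,"y": 0,"z": 0,"spin": 0,"fingers": 1},
    {"x": -12,"y": 0,"z": -1,"spin": 0,"fingers": 1},
    {"x": -19,"y": 1,"z": -1,"spin": 0,"fingers": 1},
    {"x": -26,"y": 1,"z": -2,"spin": 0,"fingers": 1},
    {"x": -32,"y": 1,"z": -2,"spin": 0,"fingers": 1},
    {"x": -38,"y": 1,"z": -2,"spin": 0,"fingers": 1},
    {"x": -42,"y": 1,"z": -2,"spin": 0,"fingers": 1},
    {"x": -44,"y": 1,"z": -2,"spin": 0,"fingers": 1},
  ],
)

```text
clock: 19.45
eef_pos: [0.5262, -0.1364, 0.2172]
tool_rot: [0.696, 0.593, 0.287, 0.286]
ft_force: [-2.7, 7.8, 1.2]
grip_width: 0.0
grasp_force: 3.4
```

Request:
jog_arm(
  motion=[
    {"x": 3,"y": 0,"z": 0,"spin": 0,"fingers": 1},
    {"x": 4,"y": -10,"z": -11,"spin": 0,"fingers": 1},
    {"x": 4,"y": -26,"z": -29,"spin": 0,"fingers": 1},
    {"x": 12,"y": -42,"z": -47,"spin": 0,"fingers": 1},
    {"x": 35,"y": -49,"z": -54,"spin": 0,"fingers": 1},
    {"x": 60,"y": -50,"z": -52,"spin": 0,"fingers": 1},
    {"x": 76,"y": -52,"z": -51,"spin": 0,"fingers": 1},
    {"x": 76,"y": -52,"z": -51,"spin": 0,"fingers": 1},
  ],
)

```text
clock: 20.45
eef_pos: [0.4648, -0.0526, 0.2179]
tool_rot: [0.696, 0.593, 0.285, 0.288]
ft_force: [-0.3, -0.7, -0.6]
grip_width: 0.0
grasp_force: 0.0
```

```bash
OMP_NUM_THREADS=1 python3 phase.py; python3 -c "
from h import *
rep([-.006,.042,.037])"
```

```text
t 20.45 stand mm [-82.   39.2  37.9] tool x,y in stand [-0.02   0.998  0.055] [ 0.673 -0.027  0.739] F [-0.2 -0.7 -0.6] w 0.0 q [-0.14 -0.32 -0.94  0.12  0.04  1.61]
[(20.0, 484), (22.0, 489), (18.0, 502), (24.0, 515), (16.0, 539), (26.0, 564)]
[(20.0, 484), (92.0, 488), (164.0, 497), (236.0, 485), (308.0, 484), (18.5, 495), (19.0, 494), (19.5, 489), (20.0, 484), (20.5, 487), (21.0, 486), (21.5, 487)]
20.0 0.0 [0. 0. 0.]
92.0 5.8 [136. 135. 129.]
164.0 4.5 [157. 158. 151.]
236.0 0.0 [0. 0. 0.]
308.0 0.0 [0. 0. 0.]
t 20.5 stand mm [-81.8  38.6  38. ] tool x,y in stand [-0.019  0.998  0.055] [ 0.673 -0.028  0.74 ] F [ 0.7 -0.2  0.7] w 0.0002 q [-0.14 -0.32 -0.94  0.12  0.04  1.61]
move [ 1.9 50.1 56.9]
```

Request:
jog_arm(
  motion=[
    {"x": 2,"y": 9,"z": 10,"spin": 0,"fingers": 1},
    {"x": 2,"y": 22,"z": 26,"spin": 0,"fingers": 1},
    {"x": 2,"y": 35,"z": 40,"spin": 0,"fingers": 1},
    {"x": 2,"y": 44,"z": 50,"spin": 0,"fingers": 1},
    {"x": 2,"y": 50,"z": 57,"spin": 0,"fingers": 1},
    {"x": 2,"y": 50,"z": 57,"spin": 0,"fingers": 1},
  ],
)

```text
clock: 21.25
eef_pos: [0.5413, -0.0621, 0.2165]
tool_rot: [0.697, 0.592, 0.285, 0.288]
ft_force: [0.2, 0.4, 1.3]
grip_width: -0.0
grasp_force: 0.0
```

```bash
python3 -c "
from h import *
rep([-.006,-.025,.040])"
```

```text
t 21.25 stand mm [-5.  41.6 36.5] tool x,y in stand [-0.017  0.998  0.055] [ 0.673 -0.029  0.739] F [0.1 0.5 1.3] w -0.0 q [-0.13 -0.13 -0.81  0.05  0.03  1.61]
move [-66.3   3.9  -6.4]
```

Request:
jog_arm(
  motion=[
    {"x": -5,"y": 0,"z": -1,"spin": 0,"fingers": 1},
    {"x": -14,"y": 1,"z": -2,"spin": 0,"fingers": 1},
    {"x": -24,"y": 1,"z": -3,"spin": 0,"fingers": 1},
    {"x": -35,"y": 2,"z": -4,"spin": 0,"fingers": 1},
    {"x": -46,"y": 3,"z": -5,"spin": 0,"fingers": 1},
    {"x": -57,"y": 4,"z": -6,"spin": 0,"fingers": 1},
    {"x": -65,"y": 4,"z": -6,"spin": 0,"fingers": 1},
    {"x": -68,"y": 4,"z": -6,"spin": 0,"fingers": 1},
  ],
)

```text
clock: 22.25
eef_pos: [0.5288, -0.1271, 0.2193]
tool_rot: [0.696, 0.593, 0.287, 0.286]
ft_force: [-3.1, 8.0, 2.3]
grip_width: -0.0
grasp_force: 3.7
```

Request:
jog_arm(
  motion=[
    {"x": 3,"y": 0,"z": 0,"spin": 0,"fingers": 1},
    {"x": 4,"y": -10,"z": -11,"spin": 0,"fingers": 1},
    {"x": 4,"y": -26,"z": -29,"spin": 0,"fingers": 1},
    {"x": 12,"y": -42,"z": -47,"spin": 0,"fingers": 1},
    {"x": 35,"y": -49,"z": -54,"spin": 0,"fingers": 1},
    {"x": 58,"y": -50,"z": -52,"spin": 0,"fingers": 1},
    {"x": 68,"y": -52,"z": -51,"spin": 0,"fingers": 1},
    {"x": 68,"y": -52,"z": -51,"spin": 0,"fingers": 1},
  ],
)

```text
clock: 23.25
eef_pos: [0.4663, -0.0512, 0.2195]
tool_rot: [0.696, 0.593, 0.285, 0.288]
ft_force: [0.6, -0.9, 0.4]
grip_width: -0.0
grasp_force: 0.0
```

```bash
OMP_NUM_THREADS=1 python3 phase.py; python3 -c "
from h import *
rep([-.006,.044,.036])"
```

```text
t 23.25 stand mm [-80.7  40.8  39.5] tool x,y in stand [-0.019  0.998  0.055] [ 0.673 -0.028  0.739] F [ 0.7 -0.8  0.4] w -0.0 q [-0.13 -0.32 -0.93  0.13  0.03  1.61]
[(14.0, 505), (12.0, 509), (16.0, 524), (10.0, 532), (18.0, 553), (8.0, 567)]
[(14.0, 505), (86.0, 509), (158.0, 512), (230.0, 507), (302.0, 507), (12.5, 509), (13.0, 508), (13.5, 511), (14.0, 505), (14.5, 506), (15.0, 512), (15.5, 516)]
14.0 0.0 [0. 0. 0.]
86.0 5.0 [130. 129. 123.]
158.0 5.0 [174. 176. 171.]
230.0 0.0 [0. 0. 0.]
302.0 0.0 [0. 0. 0.]
t 23.3 stand mm [-80.5  40.3  39.6] tool x,y in stand [-0.018  0.998  0.055] [ 0.673 -0.028  0.739] F [ 0.1 -0.3  0.6] w 0.0003 q [-0.13 -0.32 -0.93  0.13  0.03  1.61]
move [ 2.1 47.4 57.7]
```

Request:
jog_arm(
  motion=[
    {"x": 3,"y": 8,"z": 10,"spin": 0,"fingers": 1},
    {"x": 3,"y": 21,"z": 26,"spin": 0,"fingers": 1},
    {"x": 3,"y": 33,"z": 40,"spin": 0,"fingers": 1},
    {"x": 3,"y": 42,"z": 51,"spin": 0,"fingers": 1},
    {"x": 3,"y": 47,"z": 58,"spin": 0,"fingers": 1},
    {"x": 3,"y": 47,"z": 58,"spin": 0,"fingers": 1},
  ],
)

```text
clock: 24.05
eef_pos: [0.5416, -0.059, 0.215]
tool_rot: [0.697, 0.592, 0.285, 0.288]
ft_force: [-1.1, -0.3, -0.3]
grip_width: -0.0001
grasp_force: 0.0
```

```bash
python3 -c "
from h import *
rep([-.006,-.008,.040])"
```

```text
t 24.05 stand mm [-5.1 44.7 35. ] tool x,y in stand [-0.017  0.998  0.055] [ 0.673 -0.029  0.739] F [-1.1 -0.5 -0.3] w -0.0001 q [-0.12 -0.13 -0.82  0.05  0.03  1.62]
move [-52.3   4.6  -6.6]
```

Request:
jog_arm(
  motion=[
    {"x": -5,"y": 0,"z": -1,"spin": 0,"fingers": 1},
    {"x": -14,"y": 1,"z": -2,"spin": 0,"fingers": 1},
    {"x": -24,"y": 2,"z": -3,"spin": 0,"fingers": 1},
    {"x": -34,"y": 3,"z": -4,"spin": 0,"fingers": 1},
    {"x": -43,"y": 4,"z": -5,"spin": 0,"fingers": 1},
    {"x": -49,"y": 5,"z": -6,"spin": 0,"fingers": 1},
    {"x": -53,"y": 5,"z": -7,"spin": 0,"fingers": 1},
    {"x": -54,"y": 5,"z": -7,"spin": 0,"fingers": 1},
  ],
)

```text
clock: 25.05
eef_pos: [0.5314, -0.1101, 0.2207]
tool_rot: [0.695, 0.593, 0.287, 0.286]
ft_force: [-1.3, 7.5, 0.6]
grip_width: -0.0
grasp_force: 3.4
```

```bash
python3 -c "
from h import *
rep()"
```

```text
t 25.05 stand mm [-7.3 -7.3 40.7] tool x,y in stand [-0.023  0.998  0.059] [ 0.673 -0.028  0.739] F [-2.5  7.2  0.6] w -0.0 q [-0.29 -0.13 -0.8   0.08  0.16  1.51]
```

Request:
jog_arm(
  motion=[
    {"x": 3,"y": 0,"z": 0,"spin": 0,"fingers": 1},
    {"x": 4,"y": -10,"z": -11,"spin": 0,"fingers": 1},
    {"x": 4,"y": -26,"z": -29,"spin": 0,"fingers": 1},
    {"x": 4,"y": -46,"z": -51,"spin": 0,"fingers": 1},
    {"x": 4,"y": -68,"z": -76,"spin": 0,"fingers": 1},
    {"x": 4,"y": -88,"z": -98,"spin": 0,"fingers": 1},
    {"x": 4,"y": -98,"z": -109,"spin": 0,"fingers": 1},
    {"x": 4,"y": -98,"z": -109,"spin": 0,"fingers": 1},
  ],
)

```text
clock: 26.05
eef_pos: [0.3862, -0.0887, 0.2217]
tool_rot: [0.697, 0.591, 0.285, 0.289]
ft_force: [0.6, -0.8, 0.2]
grip_width: -0.0001
grasp_force: 0.0
```

```bash
python3 -c "
from h import *
rep([-.006,.0,.038])"; OMP_NUM_THREADS=1 timeout 500 python3 fit2.py 0 -6 4 | head -3
```

```text
t 26.05 stand mm [-154.1   -8.6   41.7] tool x,y in stand [-0.016  0.998  0.055] [ 0.672 -0.029  0.74 ] F [ 0.7 -0.7  0.2] w -0.0001 q [-0.4  -0.53 -1.    0.29  0.23  1.43]
move [  5.9  96.5 112.6]
[-3.01  1.51 -0.29 -2.8 ] 1185
[-2.93  1.6  -0.04 -5.16] 1167
[-2.85  2.63 -0.18 -3.01] 1179
```

```bash
cat > fine.py <<'E'
import ang; from ang import *
from multiprocessing import Pool
ang.SS=4
cams={n:camera(n) for n in("side","top")}
def job(z):
    n,dx,dy,dz,dw,A=z
    S=setup(cams[n],BOX[n],O2+np.array([dx,dy,dz])/1000,Y2+dw); R=[score([S],np.radians(a)) for a in A]
    k=np.polyfit(A,R,2); return n,dx,dy,dz,dw,round(-k[1]/2/k[0],2),round(min(R))
if __name__=="__main__":
    A=np.arange(-9,5,1.)
    J=[(n,dx,dy,0,0,A) for n in cams for dx in(-2,0,2) for dy in(-2,0,2)]+[("side",0,0,dz,dw,A) for dz in(-2,0,2) for dw in(-.01,.01)]
    with Pool() as p:
        for r in p.map(job,J,chunksize=1): print(*r)
E
OMP_NUM_THREADS=1 timeout 550 python3 fine.py
```

```text
side -2 -2 0 0 -1.47 1106
side -2 0 0 0 0.07 1103
side -2 2 0 0 1.09 1129
side 0 -2 0 0 -3.99 532
side 0 0 0 0 -3.95 541
side 0 2 0 0 -3.94 575
side 2 -2 0 0 -7.73 455
side 2 0 0 0 -8.69 460
side 2 2 0 0 -11.26 486
top -2 -2 0 0 22.34 476
top -2 0 0 0 -4.75 465
top -2 2 0 0 -3.8 517
top 0 -2 0 0 -177.87 656
top 0 0 0 0 -5.16 599
top 0 2 0 0 -1.55 600
top 2 -2 0 0 -7.43 977
top 2 0 0 0 -7.31 951
top 2 2 0 0 -6.03 953
side 0 0 -2 -0.01 -4.5 723
side 0 0 -2 0.01 -2.88 697
side 0 0 0 -0.01 -4.75 642
side 0 0 0 0.01 -3.35 618
side 0 0 2 -0.01 -5.22 604
side 0 0 2 0.01 -3.9 577
```

```bash
python3 -c "
from h import *
rep([-.06,-.048,.008]);rep([-.006,-.048,.008])"
```

```text
t 26.25 stand mm [-152.4   -8.3   42.2] tool x,y in stand [-0.018  0.998  0.055] [ 0.672 -0.029  0.74 ] F [0.5 0.7 0.9] w -0.0 q [-0.4  -0.53 -1.    0.29  0.23  1.43]
move [-43.2  38.   89.3]
t 26.25 stand mm [-152.4   -8.3   42.2] tool x,y in stand [-0.018  0.998  0.055] [ 0.672 -0.029  0.74 ] F [0.5 0.7 0.9] w -0.0 q [-0.4  -0.53 -1.    0.29  0.23  1.43]
move [-44.1  74.3 129.3]
```

Request:
jog_arm(
  motion=[
    {"x": -12,"y": 10,"z": 24,"spin": 0,"fingers": 1},
    {"x": -30,"y": 26,"z": 60,"spin": 0,"fingers": 1},
    {"x": -43,"y": 38,"z": 88,"spin": 0,"fingers": 1},
    {"x": -44,"y": 50,"z": 102,"spin": 0,"fingers": 1},
    {"x": -44,"y": 60,"z": 114,"spin": 0,"fingers": 1},
    {"x": -44,"y": 69,"z": 123,"spin": 0,"fingers": 1},
    {"x": -44,"y": 74,"z": 129,"spin": 0,"fingers": 1},
    {"x": -44,"y": 74,"z": 129,"spin": 0,"fingers": 1},
  ],
)

```text
clock: 27.25
eef_pos: [0.526, -0.1499, 0.1878]
tool_rot: [0.696, 0.592, 0.285, 0.289]
ft_force: [0.2, 1.0, -0.5]
grip_width: -0.0002
grasp_force: 0.0
```

```bash
python3 -c "
from h import *
rep([-.006,-.048,.002])"
```

```text
t 27.25 stand mm [ -6.5 -47.5   7.8] tool x,y in stand [-0.018  0.998  0.055] [ 0.672 -0.028  0.74 ] F [ 0.1  1.  -0.5] w -0.0002 q [-0.41 -0.05 -0.84 -0.03  0.24  1.43]
move [-0.8 -3.9  4.3]
```

Request:
jog_arm(
  motion=[
    {"x": 0,"y": -2,"z": 2,"spin": 0,"fingers": 1},
    {"x": 0,"y": -4.4,"z": 4,"spin": 0,"fingers": 1},
    {"x": 0,"y": -4.4,"z": 4,"spin": 0,"fingers": 1},
  ],
)

```text
clock: 27.62
eef_pos: [0.525, -0.1496, 0.181]
tool_rot: [0.697, 0.592, 0.285, 0.288]
ft_force: [0.1, -0.3, -0.1]
grip_width: 0.0001
grasp_force: 0.0
```

Request:
jog_arm(
  motion=[
    {"x": 0,"y": -1.5,"z": 1.3,"spin": 0,"fingers": 1},
    {"x": 0,"y": -1.5,"z": 1.3,"spin": 0,"fingers": 1},
  ],
)

```text
clock: 27.88
eef_pos: [0.5259, -0.1498, 0.1801]
tool_rot: [0.696, 0.592, 0.285, 0.289]
ft_force: [-0.7, 0.6, 2.3]
grip_width: -0.0001
grasp_force: 1.2
```

Request:
jog_arm(
  motion=[
    {"x": 0,"y": -1.5,"z": 1.3,"spin": 0,"fingers": 1},
    {"x": 0,"y": -1.5,"z": 1.3,"spin": 0,"fingers": 1},
  ],
)

```text
clock: 28.12
eef_pos: [0.5263, -0.1497, 0.1789]
tool_rot: [0.696, 0.592, 0.286, 0.289]
ft_force: [-3.6, 0.0, 5.2]
grip_width: 0.0002
grasp_force: 3.1
```

Request:
jog_arm(
  motion=[
    {"x": 0,"y": -1.5,"z": 1.3,"spin": 0,"fingers": 1},
    {"x": 0,"y": -1.5,"z": 1.3,"spin": 0,"fingers": 1},
  ],
)

```text
clock: 28.38
eef_pos: [0.5264, -0.1495, 0.1771]
tool_rot: [0.696, 0.592, 0.286, 0.29]
ft_force: [-3.3, 0.7, 6.3]
grip_width: 0.0001
grasp_force: 3.0
```

```bash
python3 -c "
from h import *
rep()"
```

```text
t 28.38 stand mm [ -6.3 -47.1  -2.9] tool x,y in stand [-0.019  0.998  0.055] [ 0.671 -0.028  0.741] F [-3.3  0.2  6.3] w 0.0001 q [-0.41 -0.03 -0.86 -0.07  0.24  1.43]
```

Request:
jog_arm(
  motion=[
    {"x": 0,"y": 5,"z": -4.5,"spin": 0,"fingers": 1},
    {"x": -10,"y": 5,"z": -4.5,"spin": 0,"fingers": 1},
    {"x": -22,"y": 4,"z": -3.5,"spin": 0,"fingers": 1},
    {"x": -32,"y": 1,"z": -1,"spin": 0,"fingers": 1},
    {"x": -32,"y": -2,"z": 1.5,"spin": 0,"fingers": 1},
    {"x": -32,"y": -2,"z": 1.5,"spin": 0,"fingers": 1},
  ],
)

```text
clock: 29.12
eef_pos: [0.5203, -0.1809, 0.1702]
tool_rot: [0.697, 0.592, 0.285, 0.288]
ft_force: [0.2, -0.1, 0.6]
grip_width: -0.0001
grasp_force: 0.0
```

```bash
python3 -c "
from h import *
rep([-.0063,-.079,-.011])"
```

```text
t 29.12 stand mm [ -7.3 -79.   -9.8] tool x,y in stand [-0.017  0.998  0.056] [ 0.674 -0.03   0.738] F [ 0.2 -0.1  0.6] w -0.0001 q [-0.5   0.   -0.85 -0.07  0.3   1.36]
move [-0.1 -0.2  1.6]
```

Request:
jog_arm(
  motion=[
    {"x": 0,"y": -0.2,"z": 1.3,"spin": 0,"fingers": 1},
    {"x": 0,"y": -0.2,"z": 1.3,"spin": 0,"fingers": 1},
  ],
)

```text
clock: 29.38
eef_pos: [0.5219, -0.1807, 0.1704]
tool_rot: [0.696, 0.592, 0.285, 0.288]
ft_force: [0.6, 0.9, -0.6]
grip_width: -0.0004
grasp_force: 0.0
```

Request:
jog_arm(
  motion=[
    {"x": 0,"y": -0.7,"z": 0.6,"spin": 0,"fingers": 1},
    {"x": 0,"y": -0.7,"z": 0.6,"spin": 0,"fingers": 1},
  ],
)

```text
clock: 29.62
eef_pos: [0.5218, -0.1807, 0.1695]
tool_rot: [0.696, 0.592, 0.285, 0.288]
ft_force: [0.1, -0.3, -0.1]
grip_width: -0.0
grasp_force: 0.0
```

Request:
jog_arm(
  motion=[
    {"x": 0,"y": -0.7,"z": 0.6,"spin": 0,"fingers": 1},
    {"x": 0,"y": -0.7,"z": 0.6,"spin": 0,"fingers": 1},
  ],
)

```text
clock: 29.88
eef_pos: [0.5219, -0.1809, 0.1687]
tool_rot: [0.696, 0.592, 0.285, 0.289]
ft_force: [0.2, -0.0, -0.3]
grip_width: 0.0004
grasp_force: 0.2
```

```bash
python3 -c "
from h import *
rep()"
```

```text
t 29.88 stand mm [ -5.8 -78.7 -11.3] tool x,y in stand [-0.018  0.998  0.055] [ 0.673 -0.029  0.739] F [ 0.2  0.  -0.3] w 0.0004 q [-0.5   0.01 -0.85 -0.08  0.3   1.36]
```

Request:
jog_arm(
  motion=[
    {"x": 0,"y": -0.7,"z": 0.6,"spin": 0,"fingers": 1},
    {"x": 0,"y": -0.7,"z": 0.6,"spin": 0,"fingers": 1},
  ],
)

```text
clock: 30.12
eef_pos: [0.5222, -0.1809, 0.1682]
tool_rot: [0.696, 0.592, 0.285, 0.289]
ft_force: [-0.4, 0.6, 3.4]
grip_width: -0.0003
grasp_force: 1.2
```

Request:
jog_arm(
  motion=[
    {"x": 0,"y": -0.5,"z": 0.5,"spin": 0,"fingers": 1},
    {"x": 0,"y": -0.5,"z": 0.5,"spin": 0,"fingers": 1},
  ],
)

```text
clock: 30.38
eef_pos: [0.5222, -0.1808, 0.1676]
tool_rot: [0.696, 0.592, 0.285, 0.289]
ft_force: [-0.7, 1.6, 3.6]
grip_width: -0.0002
grasp_force: 2.0
```

```bash
python3 -c "
from h import *
rep()"
```

```text
t 30.38 stand mm [ -5.5 -78.6 -12.4] tool x,y in stand [-0.018  0.998  0.055] [ 0.672 -0.028  0.74 ] F [-1.   1.5  3.6] w -0.0002 q [-0.5   0.01 -0.85 -0.08  0.3   1.36]
```

Request:
jog_arm(
  motion=[
    {"x": 0,"y": -0.5,"z": 0.5,"spin": 0,"fingers": 1},
    {"x": 0,"y": -1,"z": 0.9,"spin": 0,"fingers": 1},
    {"x": 0,"y": -1.4,"z": 1.3,"spin": 0,"fingers": 1},
    {"x": 0,"y": -1.4,"z": 1.3,"spin": 0,"fingers": 1},
  ],
)

```text
clock: 30.88
eef_pos: [0.5219, -0.1808, 0.165]
tool_rot: [0.696, 0.592, 0.285, 0.289]
ft_force: [-0.6, 1.3, 4.6]
grip_width: 0.0001
grasp_force: 1.7
```

```bash
python3 -c "
from h import *
rep()"
```

```text
t 30.88 stand mm [ -5.8 -78.6 -15. ] tool x,y in stand [-0.018  0.998  0.055] [ 0.673 -0.029  0.739] F [-0.8  1.2  4.6] w 0.0001 q [-0.5   0.02 -0.85 -0.09  0.3   1.36]
```

Request:
jog_arm(
  motion=[
    {"x": 0,"y": 3,"z": -2.7,"spin": 0,"fingers": 1},
    {"x": 0,"y": 3,"z": -4,"spin": 0,"fingers": 1},
    {"x": 0,"y": -5,"z": -14,"spin": 0,"fingers": 1},
    {"x": 0,"y": -18,"z": -30,"spin": 0,"fingers": 1},
    {"x": 0,"y": -34,"z": -48,"spin": 0,"fingers": 1},
    {"x": 0,"y": -50,"z": -65,"spin": 0,"fingers": 1},
    {"x": 0,"y": -58,"z": -74,"spin": 0,"fingers": 1},
    {"x": 0,"y": -58,"z": -74,"spin": 0,"fingers": 1},
  ],
)

```text
clock: 31.88
eef_pos: [0.4281, -0.1683, 0.1717]
tool_rot: [0.697, 0.592, 0.285, 0.289]
ft_force: [0.7, -1.2, 0.8]
grip_width: -0.0002
grasp_force: 0.0
```

```bash
sed -i 's/^    J=.*/    J=[(n,dx,0,0,0,A) for n in cams for dx in(-1,0,1)]/; s/arange(-9,5/arange(-6,8/' fine.py; python3 -c "
from h import *
rep()"; OMP_NUM_THREADS=1 timeout 550 python3 fine.py
```

```text
t 31.88 stand mm [-100.5  -80.8   -8.3] tool x,y in stand [-0.017  0.998  0.055] [ 0.673 -0.03   0.739] F [ 0.9 -1.1  0.8] w -0.0002 q [-0.63 -0.19 -1.    0.01  0.39  1.26]
side -1 0 0 0 2.25 764
side 0 0 0 0 1.17 477
side 1 0 0 0 0.06 383
top -1 0 0 0 0.92 447
top 0 0 0 0 -1.11 565
top 1 0 0 0 -2.06 755
```

```bash
python3 -c "
from h import *
print(bot.job_done())"
```

```text
the job is handed in; nothing more can be done
None
```

The wheel's valve stem is at the top, within about 1–2° by contact and camera fits (the stem itself is hidden from both cameras there). The hand is clear of the wheel and the job was handed in at about 32 s. One risk: a wrist-force reading of about 101 N, well away from the wheel, could have peaked past the 120 N limit between readings.

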